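# Prop the drying cabinet door ajar with its stay

## Task

Prop the small drying cabinet's spring-shut door ajar: by its black knob lift the perforated stay over the peg on the cabinet top, draw the door open with it, and drop the red-ringed hole over the brass peg, pressing the stay gently down until it lies fully home and level. The exact place of the peg in its slot has to be felt for, so never press or pull hard on it, and leave the things standing on and beside the cabinet where they are.

Things in the scene. Friction and masses are not known exactly. Their poses are not given: they have to be found in the camera images.
- cabinet: Low grey steel drying cabinet, 290 deep (x) x 300 wide (y) x 140 high, fixed; origin at the centre of its underside, x to its back, y to its left seen from the robot, z up. Its top is open to work on. The glazed door on its front hinges on the left edge.
- door_hinge (a point): Point on the door's upright hinge axis, at the height of the underside of the level stay (152 above the table); in the cabinet frame at (-156, 140, 152).
- pivot (a point): The stay's pivot on the top rail of the door, 200 from the hinge axis: where the stay's swivel axis meets the underside of the level stay; straight right (-y) of the hinge when the door is shut.
- red_hole (a point): Centre, at the underside of the bar, of the hole with the red ring, in the stay: a flat aluminium bar 22 wide, 5 thick, 240 long, that points away from the pivot (the point's x). Hole centres 70, 110, 150 (this one) and 190 from the pivot, each 10.5 in diameter.
- stay: The stay bar itself, origin at the pivot, x along the bar, z up out of its top. It is jointed to the door and stays on it.
- knob (a point): Grip point on the upright black knob near the stay's free end: 225 from the pivot, 26 above the top of the bar (31 above its underside). Round, 16 in diameter (19 at its cap), 47 high above the bar. Held between two fingers it can turn in them, but then creeps some mm along the pads: turn the hand with the bar and re-read the hole.
- peg_plate: Slotted steel plate, 70 x 26 x 3, on the cabinet top, carrying the upright brass peg; its x (the slot) is parallel to the cabinet's x. Origin at the underside of its centre. The peg is 8 in diameter with a flat, barely bevelled tip 25.5 above the cabinet top (13.5 above the underside of a level stay). More than 20 N between stay and peg harms it.
- plate_mid (a point): Point above the plate's centre, at the height of the underside of the level stay; in the cabinet frame (-94, -50, 152). The peg is clamped up to 12 to either side of it along the slot (x), centred across it. Where is not measured: press the bar lightly on the peg's tip and slide along the slot until the hole drops, or look.
- door (a joint): Door opening angle, rad: 0 shut, grows as the free edge swings out towards the robot, to 1.0. A spring always pulls it shut (0.18 N m shut, 0.33 N m at 0.45 rad). With the red hole on the peg it stands at about 0.38 to 0.53.
- stay_swing (a joint): Swivel of the stay about the upright pivot axis relative to the door, rad: 0 square to the door towards the back, positive towards the hinge side (left). Range -0.9 to 1.4, slight friction; moves freely with the knob.
- stay_lift (a joint): Upward tilt of the stay about the pivot, rad: 0 level (its stop, fully down, home on the peg), up to 0.5. The knuckle is stiff (0.45 N m, about 2 N at the knob): the stay remains at the tilt it is left at and must be lifted and pressed down. With the bar resting on the tip of the peg at the red hole it reads about 0.09.
- tape_b: Roll of black tape, 54 across, 18 high, lying on the cabinet top near its back right corner; leave alone. Origin at the centre of its underside.
- loupe: Black loupe, 39 across, 40 high, standing on the cabinet top near its back left corner; leave alone. Origin at the centre of its underside.
- ink_tin: Round ink tin, 78 across, 53 high, on the table right of the cabinet; leave alone. Origin at the centre of its underside.
- jar_gum: White jar with a red lid, 65 across, 72 high, on the table left of the cabinet; leave alone. Origin at the centre of its underside.

How it is judged:
By the outcome, as a careful person would: the job done as asked, in the order asked, and still so for the second after the job is handed in, with the robot touching nothing.
It also fails if it takes over 70 s, if anything falls off the work surface, if the arm or the gripper's body presses on something with over 40 N, if the wrist force passes 120 N, or if a joint passes its speed limit or range.

## Robot

A 6-joint arm with a two-finger parallel gripper is mounted at the origin on the work surface; the furniture and walls round the work are solid. World frame = base frame: x ahead of the robot, y to its left, z up, the work surface at z = 0. Lengths are in m, angles in degrees, forces in N, time in s.
With the tool pointing down it reaches from about 0.4 to 0.825 m from the base axis. Payload 7 kg.
Tool frame: the origin (TCP) lies on the centre line of the jaws, within the pads' length; the fingertips stand 14 mm ahead of it and the grasp point (between the pads) lies 5 mm behind it; z points along the fingers, y is the line along which they close (so a half turn about z gives the same grasp; the last joint's range is limited). The gripper opens to 88 mm and grips with 3 to 60 N. Pads are 19 mm wide; open, the fingers measure 130 mm over their backs; the gripper's body (78 mm by 193 mm) begins 47 mm behind the grasp point.
Start: joints at [-58.493, 20.546, 0.682, 0, -70.136, -16.507], TCP at [0.175, -0.652, 0.218] pointing down, gripper open.
Joint ranges: [-176.03, 176.03], [-82.01, 121.73], [-58.28, 71.71], [-173.87, 95.51], [-174.79, -0.11], [-173.66, 173.66]. Speed limits (degrees/s): [136.94, 136.94, 172.46, 180, 180, 180].

## Interface

Orientations are given as [roll, pitch, yaw] about the fixed x, y, z axes, in that order (R = Rz(yaw) Ry(pitch) Rx(roll)).
In Python, from plant import r gives the robot as it stands.
- The arm moves only by the tool send_rows, never from a script. Its argument "steps" is a list of rows, each an object with "dp": the shift along the tool's x, y, z in mm, a list of three; "roll": the turn about the tool's z in rad; "jaw": the opening in per cent of the stroke, from 0 (shut) to 100 (fully open). In form: [{"dp": [tx, ty, tz], "roll": roll, "jaw": jaw}, ...]. A call has 1 to 5 rows; each row is the pose to reach, as a shift and turn from the pose commanded when the call began, along the tool's axes at that moment; what a row does not reach only later rows make up. A row lasts 1/8 s, in which the tool goes at most 62.5 mm and 10.7 degrees, less where a joint would pass 70% of its speed; a pose out of reach is approached as far as the arm can. A call with a gripper value outside its range is refused whole. The fingers move at their own pace and stop on an object; "newtons" is the grip in N (left out, the last holds). Time passes only in rows, so rows that repeat a pose let the fingers close. It gives the time, the measured TCP pose, the force, the opening and the grip force at its end, in the units of the state.
- r.get_state(): the state, without advancing time (a new reading comes with each control period).
- r.capture(name): name is "scene" or "top" or "wrist"; returns a dict with "image" (400x640x3 uint8, blue, green, red), "K" (3x3 intrinsics, pixels), "rvec" (rotation vector, rad) and "tvec" (3), from world to camera coordinates, as OpenCV has them. Camera axes: x right, y down, z forward; pixel columns grow to the right and rows downward; lengths in m; the calibration is good to about 2 mm. A picture is of the moment at which its call begins. There is no depth.
- r.close_job(): hands the job in; it is judged then, once.
The state is a dict: "time_s": time; "joints": joint angles; "qd": joint speeds; "joint_torque": joint torques, N m; "tcp_pos": TCP position; "eef_rot": TCP orientation; "contact_force": force on the tool from outside, world axes, zero at the start; "moment": the same for the moment, N m; "gripper_width": finger opening in m; "gripper_force": force on a finger pad.
Only numpy, scipy, OpenCV 4.12 (cv2) and the standard library are available. Lean on these libraries where they do the work, as an engineer would, in place of code of your own. Each camera call takes 0.05 s, during which the arm holds its last target. There are 200 camera calls.

## Working session

There is one attempt and no reset: what is moved stays moved. The work goes in short steps, Python scripts to look and compute and a tool call to move; the robot and the scene stay as the last step left them, time stands still between calls to the robot, and variables do not carry over. Pictures are saved under pics/ and viewed, at most 10 in all, crops included, and the job is handed in when it is done.

Besides the shell and the picture viewer there is one more tool, called after "Call:" as a command line: name --argument value ..., lists and objects as JSON in quotes. send_rows: Moves the arm, as the interface text tells. Its arguments: {"type":"object","properties":{"steps":{"type":"array","items":{"type":"object","properties":{"dp":{"type":"array","items":{"type":"number"}},"roll":{"type":"number"},"jaw":{"type":"number"}}}},"newtons":{"type":"number"}},"required":["steps"]}

```bash
mkdir -p pics; ls; python3 - <<'E'
from plant import r
import cv2,pickle
s=r.get_state();print({k:s[k] for k in('time_s','tcp_pos','eef_rot','contact_force','gripper_width')})
d={n:r.capture(n) for n in('scene','top')}
pickle.dump(d,open('c0.pkl','wb'))
for n in d: cv2.imwrite(f'pics/{n}0.png',d[n]['image'])
E
```

```text
pics
{'time_s': 0.0, 'tcp_pos': array([ 0.17454728, -0.65150015,  0.217202  ]), 'eef_rot': array([ 1.79902051e+02, -7.74872712e-03, -1.65005826e+02]), 'contact_force': array([ 0.91832691,  0.16034029, -0.15088272]), 'gripper_width': 0.08743366158132837}
```

View pics/scene0.png

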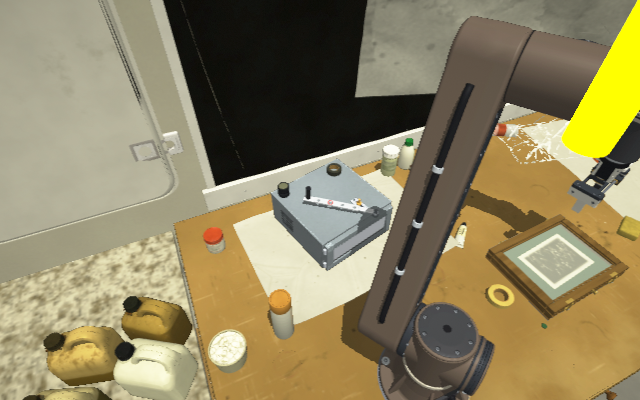

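View pics/top0.png

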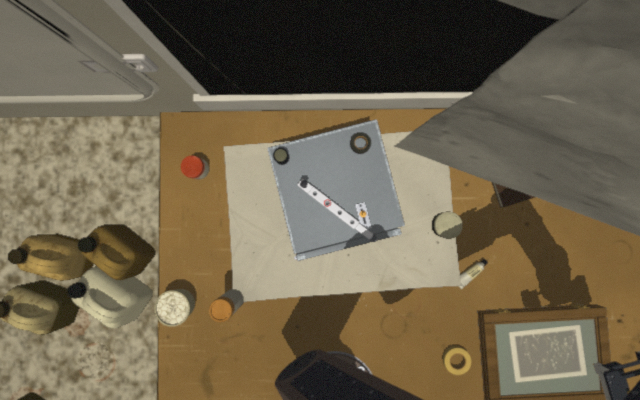

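The scene view shows the cabinet at about (330,210). The top view shows it centred near (337,190), with the stay running from about (368,232) to the knob at (304,182), and the peg plate at (362,213). I'll enlarge that area.

```bash
python3 - <<'E'
import cv2,pickle,numpy as np
d=pickle.load(open('c0.pkl','rb'))
c=d['top'];print(c['K'],cv2.Rodrigues(c['rvec'])[0],c['tvec'])
im=c['image'][110:270,255:415]
cv2.imwrite('pics/topcrop.png',cv2.resize(im,(600,600),interpolation=cv2.INTER_CUBIC))
im=d['scene']['image'][150:275,255:405]
cv2.imwrite('pics/scenecrop.png',cv2.resize(im,(720,600),interpolation=cv2.INTER_CUBIC))
E
```

```text
[[395.89557448   0.         316.18506371]
 [  0.         395.89557448 200.7476255 ]
 [  0.           0.           1.        ]] [[-0.00707641 -0.99977392 -0.02005059]
 [-0.99902229  0.00794329 -0.04348984]
 [ 0.04363928  0.01972323 -0.99885265]] [0.0535477  0.55993227 1.14964909]
```

View pics/topcrop.png

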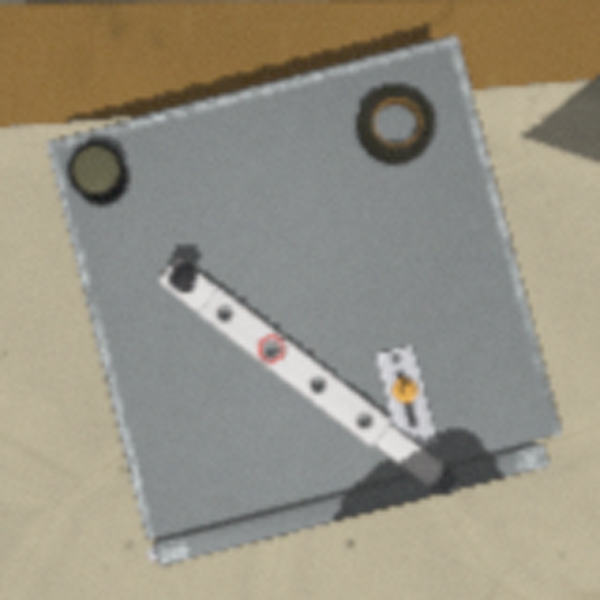

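View pics/scenecrop.png

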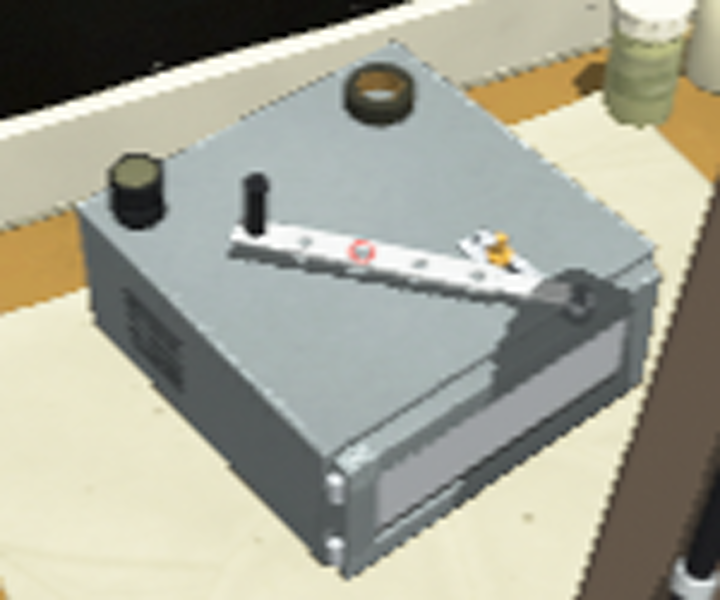

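The top crop shows these positions:
- Cabinet back corners: (52,143) and (458,40)
- Knob cap: (184,273)
- Red hole: (272,348)
- Hole centres: (225,313), (318,385) and (365,421)
- Peg: (405,388)

In the scene crop, the knob top is at (256,182), the red hole at (362,252), and the peg at (500,245).

```bash
cat > h.py <<'E'
import numpy as np,cv2
from scipy.optimize import least_squares,fsolve
def proj(c,P): return cv2.projectPoints(np.float64(P).reshape(-1,3),c['rvec'],c['tvec'],c['K'],None)[0].reshape(-1,2)
def stay(door,sw,lift,d,h):
    "cabinet frame point at distance d along bar, height h above underside, mm"
    pv=np.array([-156-200*np.sin(door),140-200*np.cos(door),152.])
    a=sw-door   # door opening: free edge (-y) goes to -x => clockwise seen from above
    u=np.array([np.cos(a),np.sin(a)])
    r=d*np.cos(lift)-h*np.sin(lift); z=d*np.sin(lift)+h*np.cos(lift)
    return np.array([*(pv[:2]+r*u),152+z])
def world(cab,p):
    x,y,t=cab; p=np.float64(p); c,s=np.cos(t),np.sin(t)
    return np.array([x+(c*p[0]-s*p[1])/1e3,y+(s*p[0]+c*p[1])/1e3,p[2]/1e3])
def inv(cab,w):
    x,y,t=cab; c,s=np.cos(t),np.sin(t); a,b=(w[0]-x)*1e3,(w[1]-y)*1e3
    return np.array([c*a+s*b,-s*a+c*b,w[2]*1e3])
def ik(cab,w,g=(.2,.3,.2),d=225,h=31):
    "knob grip point world -> door,swing,lift"
    p=inv(cab,w); return least_squares(lambda q:stay(*q,d,h)-p,g).x
E
python3 - <<'E'
from h import *
import pickle
d=pickle.load(open('c0.pkl','rb'))
T=lambda p:((np.array(p)+.5)/3.75-.5)+[255,110]
S=lambda p:((np.array(p)+.5)/4.8-.5)+[255,150]
obs=[('top',T(p),f) for p,f in [((52,143),'BL'),((458,40),'BR'),((184,273),(225,52)),((272,348),(150,5)),((225,313),(190,5)),((318,385),(110,5)),((365,421),(70,5)),((405,387),'peg'),((395,351),'pe1'),((420,430),'pe2')]]
obs+=[('scene',S(p),f) for p,f in [((80,207),'BL'),((395,43),'BR'),((256,180),(225,52)),((362,252),(150,5)),((500,242),'peg')]]
def pts(v,f):
    if f=='BL':q=(145,150,140)
    elif f=='BR':q=(145,-150,140)
    elif f=='peg':q=(-94+v[5],-50,162)
    elif f=='pe1':q=(-59,-50,143)
    elif f=='pe2':q=(-129,-50,143)
    else:q=stay(0,v[3],v[4],*f)
    return world(v[:3],q)
def res(v,o=obs): return np.concatenate([proj(d[c],pts(v,f))[0]-p for c,p,f in o])
v0=[.6,0,.25,.6,0,0]
for o in (obs,obs[:10]):
    f=least_squares(res,v0,args=(o,),loss='soft_l1');print(f.x.round(4));print(f.fun.reshape(-1,2).round(1).tolist())
v=f.x if 0 else least_squares(res,v0,args=(obs,),loss='soft_l1').x
pickle.dump(v,open('fit.pkl','wb'))
print('knob',world(v[:3],stay(0,v[3],v[4],225,31)),'baryaw',np.degrees(v[2]+v[3]))
E
```

```text
[ 5.9210e-01 -3.9000e-03  2.4010e-01  6.5350e-01  3.4900e-02  8.4399e+00]
[[-1.8, -0.6], [0.4, -1.3], [0.4, 0.8], [0.4, 0.2], [0.7, -0.2], [0.4, 0.1], [0.1, 0.2], [0.4, 0.4], [-0.2, 0.2], [-0.1, 5.3], [-2.0, -0.6], [-0.2, -0.8], [-0.4, 0.2], [-0.4, 0.0], [-0.7, -0.5]]
[ 5.9240e-01 -3.8000e-03  2.4100e-01  6.5310e-01 -1.1900e-02  9.4392e+00]
[[-1.9, -0.7], [0.3, -1.4], [-0.2, 0.4], [0.2, 0.1], [0.6, -0.1], [0.2, -0.1], [-0.1, -0.0], [0.3, -0.1], [-0.2, 0.1], [-0.1, 5.2]]
knob [0.59506604 0.07507121 0.19082741] baryaw 51.19537428568961
```

```bash
cat >> h.py <<'E'
def shift(tcp,yaw,tgt,tyaw):
    t=np.radians(yaw); d=(np.array(tgt)-tcp)*1e3
    return np.round([d[0]*np.cos(t)+d[1]*np.sin(t),d[0]*np.sin(t)-d[1]*np.cos(t),-d[2]],1), round(-np.radians((tyaw-yaw+180)%360-180),3)
E
python3 - <<'E'
from h import *
import pickle
d=pickle.load(open('c0.pkl','rb'))
T=lambda p:((np.array(p)+.5)/3.75-.5)+[255,110]
S=lambda p:((np.array(p)+.5)/4.8-.5)+[255,150]
obs=[('top',T(p),f) for p,f in [((52,143),'BL'),((458,40),'BR'),((184,273),(225,52)),((272,348),(150,5)),((225,313),(190,5)),((318,385),(110,5)),((365,421),(70,5)),((405,387),'peg'),((394,346),'pe1')]]
obs+=[('scene',S(p),f) for p,f in [((80,207),'BL'),((395,43),'BR'),((256,180),(225,52)),((362,252),(150,5)),((500,242),'peg')]]
def pts(v,f):
    if f=='BL':q=(145,150,140)
    elif f=='BR':q=(145,-150,140)
    elif f=='peg':q=(-94+v[4],-50,162)
    elif f=='pe1':q=(-59,-50,143)
    else:q=stay(0,v[3],0,*f)
    return world(v[:3],q)
def res(v,o=obs): return np.concatenate([(proj(d[c],pts(v,f))[0]-p)*(.3 if f in('BL','BR') else 1) for c,p,f in o])
v=least_squares(res,[.6,0,.25,.6,0],loss='soft_l1').x;print(v.round(4),res(v).reshape(-1,2).round(1).tolist())
pickle.dump(v,open('fit.pkl','wb'))
k=world(v[:3],stay(0,v[3],0,225,31));by=np.degrees(v[2]+v[3])
print('knob',k,'yaw',by)
from plant import r
s=r.get_state();print(s['tcp_pos'],s['eef_rot'][2],shift(s['tcp_pos'],s['eef_rot'][2],[k[0],k[1],.3],by-180))
E
```

```text
[ 5.9290e-01 -4.1000e-03  2.3770e-01  6.5290e-01  7.8023e+00] [[-0.5, -0.3], [0.2, -0.4], [0.1, 0.1], [0.3, -0.1], [0.7, -0.5], [0.3, -0.3], [-0.0, -0.1], [0.5, 0.4], [0.1, 1.3], [-0.6, -0.3], [-0.1, -0.3], [-1.0, 1.6], [-0.6, 0.9], [-0.7, -0.5]]
knob [0.59694673 0.07577839 0.183     ] yaw 51.02412371278048
[ 0.17456602 -0.65157308  0.21733007] -165.00699234407028 (array([-596.2,  593.3,  -82.7]), np.float64(-0.629))
```

Call:
send_rows --steps '[{"dp": [-30, 30, -40], "roll": 0, "jaw": 100}, {"dp": [-70, 70, -70], "roll": 0, "jaw": 80}, {"dp": [-110, 110, -83], "roll": -0.1, "jaw": 60}, {"dp": [-150, 150, -83], "roll": -0.2, "jaw": 60}, {"dp": [-190, 190, -83], "roll": -0.3, "jaw": 60}]'

```text
time_s: 0.72
tcp_pos: [0.3096, -0.4176, 0.3012]
eef_rot: [-180.0, 0.0, -147.6]
contact_force: [1.6, -0.3, 0.3]
gripper_width: 0.0549
gripper_force: 0.0
```

```bash
python3 - <<'E'
from h import *
from plant import r
s=r.get_state();print(s['time_s'],s['tcp_pos'],s['eef_rot'],shift(s['tcp_pos'],s['eef_rot'][2],[.597,.0758,.3],51-180),s['gripper_width'])
E
```

```text
0.725 [ 0.30955815 -0.41756735  0.30115003] [-1.79992509e+02  1.70892955e-02 -1.47638471e+02] (array([-506.9,  262.9,    1.2]), np.float64(-0.325)) 0.05488352839985752
```

Call:
send_rows --steps '[{"dp": [-51, 26, 0], "roll": -0.06, "jaw": 60}, {"dp": [-102, 53, 0], "roll": -0.12, "jaw": 60}, {"dp": [-153, 79, 0], "roll": -0.19, "jaw": 60}, {"dp": [-204, 106, 0], "roll": -0.26, "jaw": 60}, {"dp": [-255, 132, 0], "roll": -0.325, "jaw": 60}]'

```text
time_s: 1.35
tcp_pos: [0.4549, -0.1698, 0.3012]
eef_rot: [-180.0, 0.0, -129.0]
contact_force: [0.5, -0.9, -0.2]
gripper_width: 0.0527
gripper_force: 0.0
```

```bash
python3 - <<'E'
from h import *
from plant import r
s=r.get_state();print(s['time_s'],s['tcp_pos'],s['eef_rot'],shift(s['tcp_pos'],s['eef_rot'][2],[.597,.0758,.3],51-180),s['gripper_width'])
E
```

```text
1.35 [ 0.45491485 -0.16982831  0.30119806] [-1.79996084e+02  1.50248423e-02 -1.29049501e+02] (array([-280.3,   44.4,    1.2]), np.float64(-0.001)) 0.05273319284592333
```

Call:
send_rows --steps '[{"dp": [-56, 9, 0], "roll": 0, "jaw": 60}, {"dp": [-112, 18, 0], "roll": 0, "jaw": 60}, {"dp": [-168, 27, 0], "roll": 0, "jaw": 60}, {"dp": [-224, 36, 0], "roll": 0, "jaw": 60}, {"dp": [-280, 44, 0], "roll": 0, "jaw": 60}]'

```text
time_s: 1.98
tcp_pos: [0.5978, 0.0749, 0.301]
eef_rot: [180.0, -0.0, -129.2]
contact_force: [0.7, -0.5, 0.3]
gripper_width: 0.0529
gripper_force: 0.0
```

```bash
python3 - <<'E'
from h import *
from plant import r
import pickle
s=r.get_state();print(s['time_s'],s['tcp_pos'],s['eef_rot'],s['gripper_width'])
c=r.capture('wrist');pickle.dump((s,c),open('w1.pkl','wb'))
cv2.imwrite('pics/w1.png',c['image'])
v=pickle.load(open('fit.pkl','rb'))
print(proj(c,[world(v[:3],stay(0,v[3],0,*f)) for f in((225,52),(225,31),(150,5),(70,5))]+[world(v[:3],(-94+v[4],-50,165.5))]))
E
```

```text
1.975 [0.59781761 0.07490189 0.30096293] [ 1.79987433e+02 -1.27724473e-02 -1.29172586e+02] 0.05294870891756552
[[324.77287663 195.59249563]
 [324.69826868 188.46373809]
 [324.32506739  96.47703308]
 [323.95984092  -8.42861644]
 [278.76894907 -23.88211553]]
```

View pics/w1.png

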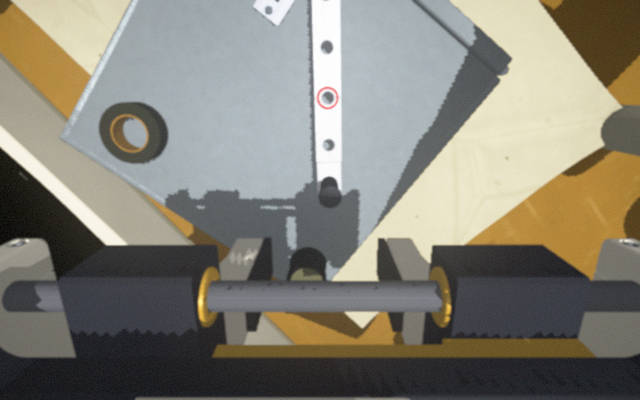

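The wrist view shows the knob at (329,195) and the red hole at (327,98), within 3 px of the prediction. I'll descend and grip.

Call:
send_rows --steps '[{"dp": [0, 0, 45], "roll": 0, "jaw": 60}, {"dp": [0, 0, 90], "roll": 0, "jaw": 60}, {"dp": [0, 0, 115], "roll": 0, "jaw": 60}, {"dp": [0, 0, 123], "roll": 0, "jaw": 60}, {"dp": [0, 0, 123], "roll": 0, "jaw": 60}]' --newtons 15

```text
time_s: 2.65
tcp_pos: [0.5975, 0.073, 0.1783]
eef_rot: [-180.0, -0.0, -129.2]
contact_force: [0.2, -0.6, 0.4]
gripper_width: 0.0525
gripper_force: 0.0
```

Call:
send_rows --steps '[{"dp": [0, 0, 0], "roll": 0, "jaw": 20}, {"dp": [0, 0, 0], "roll": 0, "jaw": 10}, {"dp": [0, 0, 0], "roll": 0, "jaw": 5}, {"dp": [0, 0, 0], "roll": 0, "jaw": 5}, {"dp": [0, 0, 0], "roll": 0, "jaw": 5}]' --newtons 15

```text
time_s: 3.28
tcp_pos: [0.5974, 0.0732, 0.1783]
eef_rot: [-180.0, 0.0, -129.2]
contact_force: [0.0, 1.0, 0.2]
gripper_width: 0.0177
gripper_force: 15.0
```

```bash
cat > plan.py <<'E'
from h import *
import pickle,sys
from plant import r
v=pickle.load(open('fit.pkl','rb'));cab=v[:3]
def rows(qs,d,h=31,hand=180):
    s=r.get_state();t=s['tcp_pos'];y=s['eef_rot'][2]
    for q in qs:
        k=world(cab,stay(*q,d,h));print(np.round(q,3),*shift(t,y,k-[0,0,.005],np.degrees(cab[2]+q[1]-q[0])-hand))
def now(d,h=31,g=(.2,.3,.2)):
    s=r.get_state();q=ik(cab,s['tcp_pos']+[0,0,.005],g,d,h);print('t',s['time_s'],'tcp',s['tcp_pos'].round(4),'F',s['contact_force'].round(1),'w',round(s['gripper_width'],4),'q',q.round(3),'hole',stay(*q,150,0).round(1),'peg est',(-94+v[4]).round(1));return q
def final(px,lift=0): return fsolve(lambda q:stay(q[0],q[1],lift,150,0)[:2]-[px,-50],[.45,.4])
E
python3 - <<'E'
from plan import *
s=r.get_state();p=inv(cab,s['tcp_pos']+[0,0,.005])
sw,d=fsolve(lambda z:stay(0,z[0],0,z[1],31)[:2]-p[:2],[.65,225]);print(sw,d,p)
f=final(-94+v[4]);print('final',f)
q0=np.array([0,sw,0]);q1=np.array([.02,sw,.36])
rows([q0+(q1-q0)*a for a in np.linspace(.2,1,5)],d)
E
```

```text
0.64389501633487 223.2644958264987 [ 22.55881546  74.02904356 183.26135922]
final [0.41177425 0.36697546]
[0.004 0.644 0.072] [  3.5  -0.4 -15.7] 0.009
[0.008 0.644 0.144] [  8.   -0.7 -31.5] 0.013
[0.012 0.644 0.216] [ 13.8  -1.  -46.9] 0.017
[0.016 0.644 0.288] [ 20.6  -1.2 -61.9] 0.021
[0.02  0.644 0.36 ] [ 28.5  -1.4 -76.4] 0.025
```

Call:
send_rows --steps '[{"dp": [3.5, 0, -16], "roll": 0, "jaw": 5}, {"dp": [8, -0.5, -31.5], "roll": 0, "jaw": 5}, {"dp": [14, -1, -47], "roll": 0.01, "jaw": 5}, {"dp": [20.5, -1, -62], "roll": 0.01, "jaw": 5}, {"dp": [28.5, -1.5, -76.5], "roll": 0.02, "jaw": 5}]' --newtons 15

```text
time_s: 3.9
tcp_pos: [0.5775, 0.048, 0.2542]
eef_rot: [179.8, -0.3, -130.4]
contact_force: [-5.9, -6.6, -10.0]
gripper_width: 0.0177
gripper_force: 15.0
```

```bash
python3 - <<'E'
from plan import *
q=now(223.3)
c=r.capture('scene');cv2.imwrite('pics/s1.png',cv2.resize(c['image'][110:275,230:430],(800,660))[:600])
f=final(-94+v[4],.3);q1=np.array([*f,.30]);print(q1)
q=np.array([.02,.644,.36])
rows([q+(q1-q)*a for a in np.linspace(.1,.5,5)],223.3)
E
```

```text
t 3.9 tcp [0.5775 0.048  0.2542] F [ -5.9  -6.6 -10. ] w 0.0177 q [0.044 0.657 0.358] hole [-50.   21.  204.5] peg est -86.2
[0.37601342 0.34828624 0.3       ]
[0.056 0.614 0.354] [ 1.  -8.9  2.7] 0.068
[0.091 0.585 0.348] [  7.1 -17.3   3.9] 0.133
[0.127 0.555 0.342] [ 13.9 -25.4   5.1] 0.198
[0.162 0.526 0.336] [ 21.4 -33.3   6.3] 0.263
[0.198 0.496 0.33 ] [ 29.5 -40.9   7.5] 0.329
```

View pics/s1.png

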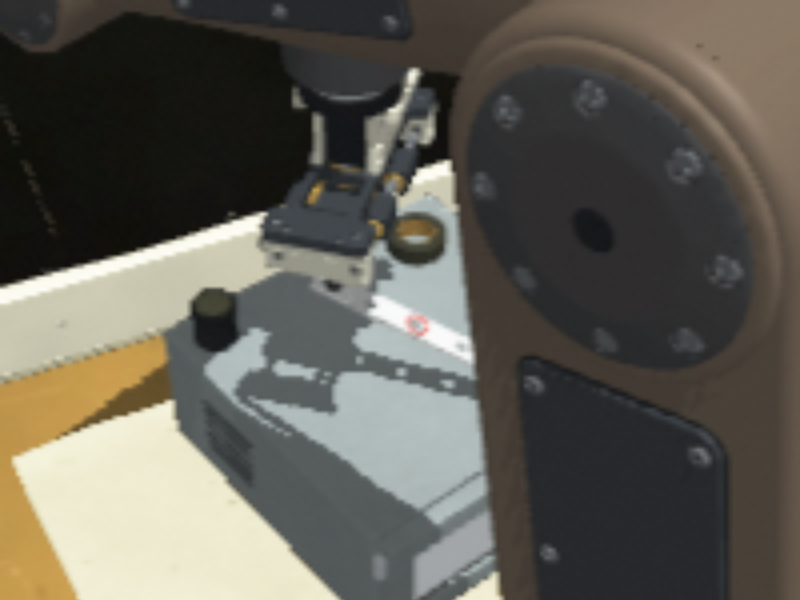

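The stay is lifted and held. The fingers are at about (345,280) and the red hole is at (417,325), with clear space under the bar. Next I'll draw the door open.

Call:
send_rows --steps '[{"dp": [4, -9, 2], "roll": 0.07, "jaw": 5}, {"dp": [10, -17, 3], "roll": 0.13, "jaw": 5}, {"dp": [16, -25, 5], "roll": 0.2, "jaw": 5}, {"dp": [23, -33, 6], "roll": 0.26, "jaw": 5}, {"dp": [30, -41, 7.5], "roll": 0.33, "jaw": 5}]' --newtons 15

```text
time_s: 4.58
tcp_pos: [0.594, 0.0004, 0.25]
eef_rot: [-179.9, 0.3, -149.4]
contact_force: [2.1, 0.1, 1.6]
gripper_width: 0.0177
gripper_force: 15.0
```

```bash
python3 - <<'E'
from plan import *
q=now(223.3)
f=final(-94+v[4],.25);q1=np.array([*f,.25]);print(q1)
rows([q+(q1-q)*a for a in np.linspace(.2,1,5)],223.3)
E
```

```text
t 4.575 tcp [5.94e-01 4.00e-04 2.50e-01] F [2.1 0.1 1.6] w 0.0177 q [0.165 0.476 0.336] hole [-54.  -13.9 201.5] peg est -86.2
[0.38685699 0.35396116 0.25      ]
[0.209 0.452 0.319] [ 6.4 -9.8  3.5] 0.055
[0.253 0.427 0.302] [ 13.6 -19.4   7. ] 0.123
[0.298 0.403 0.285] [ 21.7 -28.7  10.5] 0.192
[0.342 0.378 0.267] [ 30.6 -37.8  14.1] 0.261
[0.387 0.354 0.25 ] [ 40.4 -46.4  17.7] 0.33
```

Call:
send_rows --steps '[{"dp": [6.5, -10, 3.5], "roll": 0.06, "jaw": 5}, {"dp": [13.5, -19.5, 7], "roll": 0.12, "jaw": 5}, {"dp": [21.5, -28.5, 10.5], "roll": 0.19, "jaw": 5}, {"dp": [30.5, -38, 14], "roll": 0.26, "jaw": 5}, {"dp": [40.5, -46.5, 17.5], "roll": 0.33, "jaw": 5}]' --newtons 15

```text
time_s: 5.2
tcp_pos: [0.5832, -0.0603, 0.2325]
eef_rot: [-180.0, 0.3, -168.3]
contact_force: [2.4, 1.3, 2.1]
gripper_width: 0.0174
gripper_force: 15.0
```

```bash
python3 - <<'E'
from plan import *
q=now(223.3)
c=r.capture('wrist');cv2.imwrite('pics/w2.png',c['image'])
c2=r.capture('top');pickle.dump((c,c2,r.get_state()),open('w2.pkl','wb'))
print(proj(c,[world(cab,stay(*q,150,5)),world(cab,stay(*q,110,5)),world(cab,(-94+v[4],-50,165.5))]))
E
```

```text
t 5.2 tcp [ 0.5832 -0.0603  0.2325] F [2.4 1.3 2.1] w 0.0174 q [0.385 0.351 0.251] hole [-85.9 -50.2 189.2] peg est -86.2
[[323.44589474 118.01992439]
 [323.44045382  47.17738025]
 [323.86892987 115.99999861]]
```

View pics/w2.png

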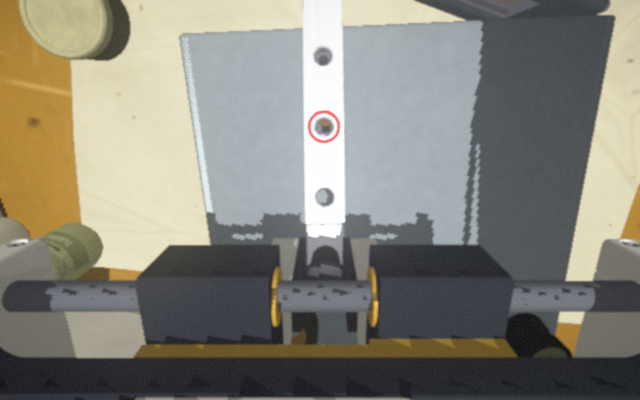

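The wrist view shows the red ring at (323,127), against a prediction of 118, with brass visible through the hole. I'll enlarge that and put it beside the top view.

```bash
python3 - <<'E'
import pickle,cv2,numpy as np
from plan import *
c,c2,s=pickle.load(open('w2.pkl','rb'))
a=cv2.resize(c['image'][95:157,292:354],(400,400),interpolation=cv2.INTER_CUBIC)
q=ik(cab,s['tcp_pos']+[0,0,.005],d=223.3)
p=proj(c2,[world(cab,stay(*q,150,5))])[0];print(p,q)
x,y=p.astype(int)
b=cv2.resize(c2['image'][y-40:y+40,x-40:x+40],(400,400),interpolation=cv2.INTER_CUBIC);print(x-40,y-40)
cv2.imwrite('pics/comp.png',np.hstack([a,b]))
E
```

```text
[364.65738078 213.89496894] [0.39157094 0.35431808 0.248026  ]
324 173
```

View pics/comp.png

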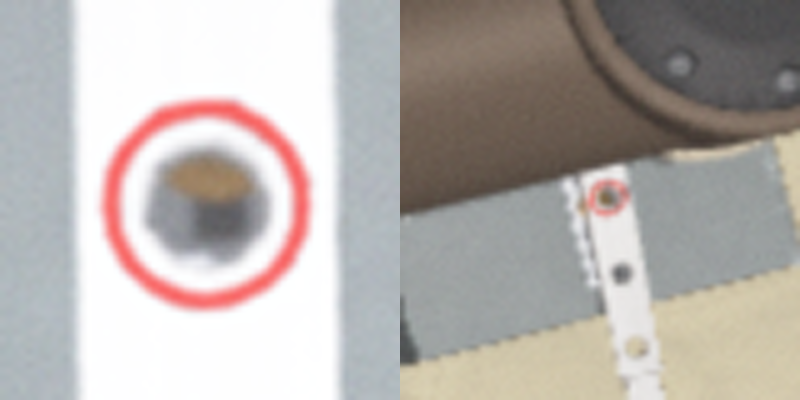

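The left crop shows the ring centre at (205,205) and the hole centre at about (207,205). The brass tip fills (165–255) across, with its near edge at y≈203. In the right crop the ring is at (207,198).

```bash
python3 - <<'E'
from plan import *
c,c2,s=pickle.load(open('w2.pkl','rb'))
W=lambda p:(np.array(p)+.5)/6.452-.5+[292,95]
g=s['tcp_pos']+[0,0,.005]
def hp(z,u):return world(cab,stay(*z[:3],u,5))
def res(z):
    k=inv(cab,g)
    return np.concatenate([(stay(*z[:3],z[3],z[4])-k)/.7,proj(c,hp(z,150))[0]-W((206,205)),(proj(c,hp(z,110))[0]-[323,56.5])/1.5,(proj(c,hp(z,190))[0]-[324,197])/1.5,
      (proj(c2,hp(z,150))[0]-[365,212.2])/1.0,[(z[4]-31)/5]])
f=least_squares(res,[.39,.35,.25,223,31]);print(f.x.round(3),f.fun.round(1));z=f.x
print('hole',stay(*z[:3],150,0).round(1))
pk=W((210,161))
p=least_squares(lambda a:proj(c,world(cab,[a[0],a[1],165.5]))[0]-pk,[-86,-50]).x;print('peg from wrist (cab)',p)
E
```

```text
[  0.357   0.334   0.264 217.504  29.139] [ 0.   0.9  0.1 -0.6  0.3 -0.6 -0.3 -0.3 -0.6 -0.7 -0.6 -0.4]
hole [-81.2 -50.7 191.2]
peg from wrist (cab) [-83.92377786 -49.90776171]
```

```bash
python3 - <<'E'
from plan import *
q=now(217.5,29.1)
f=final(-84,.125);q1=np.array([*f,.125]);print(q1)
rows([q+(q1-q)*a for a in np.linspace(.2,1,5)],217.5,29.1)
E
```

```text
t 5.3 tcp [ 0.5824 -0.0608  0.2319] F [0.9 0.6 3. ] w 0.0173 q [0.357 0.331 0.264] hole [-81.2 -51.1 191.2] peg est -86.2
[0.39377271 0.35811116 0.125     ]
[0.364 0.337 0.236] [-0.9  0.1  5.7] -0.005
[0.372 0.342 0.208] [-1.6  0.2 11.4] -0.003
[0.379 0.347 0.181] [-2.2  0.3 17.2] -0.001
[0.386 0.353 0.153] [-2.6  0.4 23. ] 0.001
[0.394 0.358 0.125] [-2.9  0.5 28.9] 0.003
```

Call:
send_rows --steps '[{"dp": [-1, 0, 6], "roll": 0, "jaw": 5}, {"dp": [-1.5, 0, 11.5], "roll": 0, "jaw": 5}, {"dp": [-2, 0.5, 17], "roll": 0, "jaw": 5}, {"dp": [-2.5, 0.5, 23], "roll": 0, "jaw": 5}, {"dp": [-3, 0.5, 28], "roll": 0, "jaw": 5}]' --newtons 15

```text
time_s: 5.92
tcp_pos: [0.5841, -0.0588, 0.201]
eef_rot: [-180.0, -0.0, -168.1]
contact_force: [2.5, 0.4, 1.8]
gripper_width: 0.0174
gripper_force: 15.0
```

```bash
python3 - <<'E'
from plan import *
q=now(217.5,29.1)
c=r.capture('wrist');c2=r.capture('top');pickle.dump((c,c2,r.get_state()),open('w3.pkl','wb'))
p=proj(c,[world(cab,stay(*q,150,5))])[0];print(p)
x,y=p.round().astype(int)
a=cv2.resize(c['image'][y-31:y+31,x-31:x+31],(600,600),interpolation=cv2.INTER_CUBIC);print(x-31,y-31)
cv2.imwrite('pics/w3.png',a)
# red ring centroid
im=c['image'].astype(int);m=(im[...,2]-im[...,1]>50)&(im[...,2]-im[...,0]>50);m[:y-25]=0;m[y+25:]=0;m[:,:x-25]=0;m[:,x+25:]=0
yy,xx=np.nonzero(m);print('ring',(xx.min()+xx.max())/2,(yy.min()+yy.max())/2,len(xx))
E
```

```text
t 5.925 tcp [ 0.5841 -0.0588  0.201 ] F [2.5 0.4 1.8] w 0.0174 q [0.401 0.368 0.116] hole [-85.1 -49.  169.3] peg est -86.2
[323.5823351  120.53790128]
293 90
ring 325.0 112.5 300
```

View pics/w3.png

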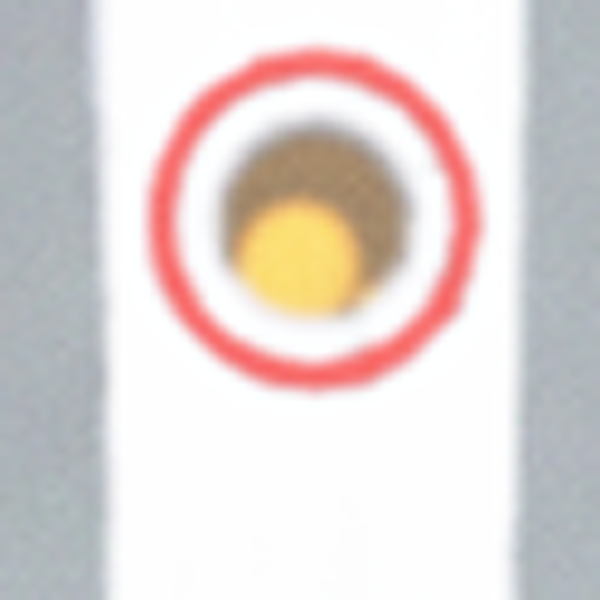

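In the crop the ring centre is (315,220). The hole's dark brass area is centred at about (315,220), and the bright tip disc is centred at (300,257) with radius 62.

```bash
python3 - <<'E'
from plan import *
c,c2,s=pickle.load(open('w3.pkl','rb'))
W=lambda p:(np.array(p)+.5)/9.677-.5+[293,90]
g=s['tcp_pos']+[0,0,.005]
k=inv(cab,g)
def res(z): return np.concatenate([(stay(*z[:3],z[3],z[4])-k)/.7,proj(c,world(cab,stay(*z[:3],150,5)))[0]-W((315,220)),[(z[4]-30)/3]])
z=least_squares(res,[.39,.35,.12,218,30]).x;print(z.round(3),res(z).round(1),'hole',stay(*z[:3],150,0).round(1))
for zz in (165.5,):
    p=least_squares(lambda a:proj(c,world(cab,[a[0],a[1],zz]))[0]-W((300,257)),[-86,-50]).x
    e=proj(c,[world(cab,[p[0],p[1]-4,zz]),world(cab,[p[0],p[1]+4,zz])]);print('peg',p,'dia px',np.linalg.norm(e[0]-e[1]),'obs',124/9.677)
im=c2['image']
h=proj(c2,[world(cab,stay(*z[:3],150,5))])[0];print(h)
i3=im.astype(int);m=(i3[...,2]-i3[...,1]>40)&(i3[...,2]-i3[...,0]>40);x,y=h.astype(int);yy,xx=np.nonzero(m[y-8:y+8,x-8:x+8]);print('ring top',xx.mean()+x-8,yy.mean()+y-8,len(xx))
E
```

```text
[4.25000e-01 3.85000e-01 1.08000e-01 2.21369e+02 3.00240e+01] [ 0.   0.3 -0.  -0.3 -0.   0. ] hole [-89.5 -48.2 168.2]
peg [-87.46804925 -48.97347016] dia px 14.073033274198437 obs 12.813888601839414
[363.21719746 214.85283964]
ring top 363.5483870967742 214.67741935483872 31
```

```bash
cat >> plan.py <<'E'
def fin(px,py,lift): return np.array([*fsolve(lambda q:stay(q[0],q[1],lift,150,0)[:2]-[px,py],[.45,.4]),lift])
E
python3 - <<'E'
from plan import *
q=now(221.4,30)
rows([fin(-87.2,-49,l) for l in (.105,.08,.06,.04,.02,0)],221.4,30)
E
```

```text
t 6.025 tcp [ 0.5837 -0.0589  0.2007] F [ 2.3 -0.4  1.8] w 0.0175 q [0.425 0.384 0.108] hole [-89.5 -48.3 168.2] peg est -86.2
[0.413 0.374 0.105] [-2.4 -0.4  0.7] 0.008
[0.415 0.375 0.08 ] [-3.4 -0.5  6.1] 0.009
[0.416 0.375 0.06 ] [-4.1 -0.5 10.5] 0.01
[0.417 0.376 0.04 ] [-4.7 -0.6 14.9] 0.01
[0.417 0.376 0.02 ] [-5.4 -0.6 19.3] 0.01
[0.417 0.376 0.   ] [-6.  -0.6 23.7] 0.01
```

Call:
send_rows --steps '[{"dp": [-2.5, -0.5, 0], "roll": 0.01, "jaw": 5}, {"dp": [-2.5, -0.5, 2], "roll": 0.01, "jaw": 5}, {"dp": [-3, -0.5, 4], "roll": 0.01, "jaw": 5}, {"dp": [-3.5, -0.5, 6], "roll": 0.01, "jaw": 5}, {"dp": [-3.5, -0.5, 6.5], "roll": 0.01, "jaw": 5}]' --newtons 15

```text
time_s: 6.65
tcp_pos: [0.5876, -0.0587, 0.195]
eef_rot: [-180.0, -0.0, -168.7]
contact_force: [2.6, -0.2, 2.2]
gripper_width: 0.0177
gripper_force: 15.0
```

```bash
python3 - <<'E'
from plan import *
q=now(221.4,30)
c=r.capture('wrist');p=proj(c,[world(cab,stay(*q,150,5))])[0]
im=c['image'].astype(int);x,y=p.astype(int);m=(im[...,2]-im[...,1]>50)&(im[...,2]-im[...,0]>50);m[:y-28]=0;m[y+28:]=0;m[:,:x-28]=0;m[:,x+28:]=0
yy,xx=np.nonzero(m);print('ring pred',p,'obs',(xx.min()+xx.max())/2,(yy.min()+yy.max())/2)
cv2.imwrite('pics/w4.png',cv2.resize(c['image'][y-31:y+31,x-31:x+31],(600,600),interpolation=cv2.INTER_CUBIC));print(r.get_state()['contact_force'])
# bright-yellow blob
m=(im[...,2]>200)&(im[...,0]<150)&(im[...,1]>150);m[:y-20]=0;m[y+20:]=0;m[:,:x-20]=0;m[:,x+20:]=0
yy,xx=np.nonzero(m);print('bright',xx.mean() if len(xx) else 0,yy.mean() if len(yy) else 0,len(xx))
E
```

```text
t 6.65 tcp [ 0.5876 -0.0587  0.195 ] F [ 2.6 -0.2  2.2] w 0.0177 q [0.412 0.372 0.082] hole [-86.6 -49.2 164.3] peg est -86.2
ring pred [323.10472534 111.46971279] obs 323.5 109.5
[1.23232391 0.62798273 2.72781004]
bright 323.0408163265306 111.16326530612245 147
```

```bash
python3 - <<'E'
from plan import *
c=r.capture('wrist');s=r.get_state();k=inv(cab,s['tcp_pos']+[0,0,.005])
def res(z): return np.concatenate([(stay(*z[:3],z[3],z[4])-k)/.7,proj(c,world(cab,stay(*z[:3],150,5)))[0]-[323.5,109.5],[(z[4]-30)/3]])
z=least_squares(res,[.39,.35,.12,218,30]).x;print(z.round(3),'hole',stay(*z[:3],150,0).round(1))
p=least_squares(lambda a:proj(c,world(cab,[a[0],a[1],165.5]))[0]-[323.04,111.16],[-86,-50]).x;print('peg',p)
q=fin(p[0]-0,p[1],.08)
rows([fin(p[0],p[1],l) for l in (.07,.06,.05,.04,.02,0,-.01)],z[3],z[4])
E
```

```text
[4.17000e-01 3.76000e-01 8.20000e-02 2.22408e+02 3.00100e+01] hole [-87.7 -48.9 164.3]
peg [-87.02503631 -49.17480495]
[0.414 0.374 0.07 ] [-1.1 -0.1  2.6] -0.0
[0.415 0.374 0.06 ] [-1.4 -0.2  4.8] 0.0
[0.415 0.374 0.05 ] [-1.8 -0.2  7. ] 0.0
[0.416 0.374 0.04 ] [-2.1 -0.2  9.2] 0.001
[0.416 0.375 0.02 ] [-2.7 -0.2 13.6] 0.001
[0.416 0.375 0.   ] [-3.4 -0.2 18.1] 0.001
[ 0.416  0.375 -0.01 ] [-3.7 -0.2 20.3] 0.001
```

Aligned within about 0.7 mm; I'll lower it slowly.

Call:
send_rows --steps '[{"dp": [-0.7, -0.2, 0], "roll": 0, "jaw": 5}, {"dp": [-0.9, -0.2, 1.5], "roll": 0, "jaw": 5}, {"dp": [-1.1, -0.2, 3], "roll": 0, "jaw": 5}, {"dp": [-1.3, -0.2, 4.5], "roll": 0, "jaw": 5}, {"dp": [-1.5, -0.2, 5.5], "roll": 0, "jaw": 5}]' --newtons 15

```text
time_s: 7.38
tcp_pos: [0.5892, -0.0586, 0.1895]
eef_rot: [-180.0, -0.0, -168.7]
contact_force: [2.0, 1.5, 2.1]
gripper_width: 0.0179
gripper_force: 15.0
```

Call:
send_rows --steps '[{"dp": [-0.4, 0, 2], "roll": 0, "jaw": 5}, {"dp": [-0.7, 0, 4], "roll": 0, "jaw": 5}, {"dp": [-1.0, 0, 6], "roll": 0, "jaw": 5}, {"dp": [-1.2, 0, 8], "roll": 0, "jaw": 5}, {"dp": [-1.3, 0, 9], "roll": 0, "jaw": 5}]' --newtons 15

```text
time_s: 8.0
tcp_pos: [0.5904, -0.0584, 0.1805]
eef_rot: [-180.0, -0.0, -168.7]
contact_force: [1.3, -0.2, 2.3]
gripper_width: 0.0176
gripper_force: 15.0
```

Call:
send_rows --steps '[{"dp": [-0.2, 0, 1], "roll": 0, "jaw": 5}, {"dp": [-0.3, 0, 2], "roll": 0, "jaw": 5}, {"dp": [-0.4, 0, 2.5], "roll": 0, "jaw": 5}, {"dp": [-0.4, 0, 3], "roll": 0, "jaw": 5}]' --newtons 15

```text
time_s: 8.5
tcp_pos: [0.5909, -0.0582, 0.1777]
eef_rot: [180.0, 0.0, -168.7]
contact_force: [2.6, -0.4, 1.6]
gripper_width: 0.0178
gripper_force: 15.0
```

```bash
python3 - <<'E'
from plan import *
q=now(222.4,30)
E
```

```text
t 8.5 tcp [ 0.5909 -0.0582  0.1777] F [ 2.6 -0.4  1.6] w 0.0178 q [0.416 0.375 0.003] hole [-86.9 -49.2 152.5] peg est -86.2
```

Continue pressing gently until the level stop shows up in the force.

Call:
send_rows --steps '[{"dp": [0, 0, 0.5], "roll": 0, "jaw": 5}, {"dp": [0, 0, 1], "roll": 0, "jaw": 5}]' --newtons 15

```text
time_s: 8.75
tcp_pos: [0.591, -0.0583, 0.1768]
eef_rot: [-180.0, 0.0, -168.7]
contact_force: [2.9, -0.5, 2.9]
gripper_width: 0.0174
gripper_force: 15.0
```

Call:
send_rows --steps '[{"dp": [0, 0, 0.4], "roll": 0, "jaw": 5}, {"dp": [0, 0, 0.7], "roll": 0, "jaw": 5}]' --newtons 15

```text
time_s: 9.0
tcp_pos: [0.5911, -0.0582, 0.1761]
eef_rot: [-180.0, 0.0, -168.7]
contact_force: [3.3, -0.3, 2.6]
gripper_width: 0.0179
gripper_force: 15.0
```

Call:
send_rows --steps '[{"dp": [0, 0, 0.5], "roll": 0, "jaw": 5}, {"dp": [0, 0, 1], "roll": 0, "jaw": 5}]' --newtons 15

```text
time_s: 9.25
tcp_pos: [0.5913, -0.0582, 0.1752]
eef_rot: [-180.0, 0.1, -168.7]
contact_force: [4.8, 0.7, 2.3]
gripper_width: 0.0179
gripper_force: 15.0
```

Call:
send_rows --steps '[{"dp": [0, 0, 0.4], "roll": 0, "jaw": 5}, {"dp": [0, 0, 0.8], "roll": 0, "jaw": 5}]' --newtons 15

```text
time_s: 9.5
tcp_pos: [0.5914, -0.0582, 0.1744]
eef_rot: [-180.0, 0.1, -168.7]
contact_force: [4.7, -1.0, 3.4]
gripper_width: 0.0179
gripper_force: 15.0
```

```bash
python3 - <<'E'
from plan import *
q=now(222.4,30)
c=r.capture('wrist')
im=c['image'].astype(int);p=proj(c,[world(cab,stay(*q,150,5))])[0];x,y=p.astype(int);m=(im[...,2]-im[...,1]>50)&(im[...,2]-im[...,0]>50);m[:y-28]=0;m[y+28:]=0;m[:,:x-28]=0;m[:,x+28:]=0
yy,xx=np.nonzero(m);print('ring pred',p,'obs',(xx.min()+xx.max())/2,(yy.min()+yy.max())/2)
E
```

```text
t 9.5 tcp [ 0.5914 -0.0582  0.1744] F [ 4.7 -1.   3.4] w 0.0179 q [ 0.416  0.374 -0.012] hole [-86.9 -49.2 150.2] peg est -86.2
ring pred [323.43449748 105.07597601] obs 324.0 101.5
```

Call:
send_rows --steps '[{"dp": [-0.5, 0, 0.6], "roll": 0, "jaw": 5}, {"dp": [-0.8, 0, 1.2], "roll": 0, "jaw": 5}]' --newtons 15

```text
time_s: 9.8
tcp_pos: [0.5917, -0.0581, 0.1729]
eef_rot: [-180.0, 0.0, -168.7]
contact_force: [3.9, -0.1, 2.8]
gripper_width: 0.0173
gripper_force: 15.0
```

Call:
send_rows --steps '[{"dp": [0, 0, 0.5], "roll": 0, "jaw": 5}, {"dp": [0, 0, 1], "roll": 0, "jaw": 5}]' --newtons 15

```text
time_s: 10.05
tcp_pos: [0.5918, -0.0581, 0.172]
eef_rot: [-180.0, 0.0, -168.7]
contact_force: [5.4, 0.2, 3.3]
gripper_width: 0.0174
gripper_force: 15.0
```

```bash
python3 - <<'E'
from plan import *
q=now(222.4,30)
w=r.capture('wrist');s=r.capture('scene');pickle.dump((w,s),open('w5.pkl','wb'))
a=w['image'][60:360,170:470]
p=proj(s,[world(cab,stay(.416,.375,0,190,5))])[0];print(p);x,y=p.astype(int)
b=s['image'][y-45:y+45,x-40:x+50]
cv2.imwrite('pics/w5.png',np.hstack([cv2.resize(a,(400,400),interpolation=cv2.INTER_CUBIC),cv2.resize(b,(400,400),interpolation=cv2.INTER_CUBIC)]));print(x-40,y-45)
E
```

```text
t 10.05 tcp [ 0.5918 -0.0581  0.172 ] F [5.4 0.2 3.3] w 0.0174 q [ 0.415  0.374 -0.022] hole [-86.7 -49.2 148.6] peg est -86.2
[350.33868388 193.92968996]
310 148
```

View pics/w5.png

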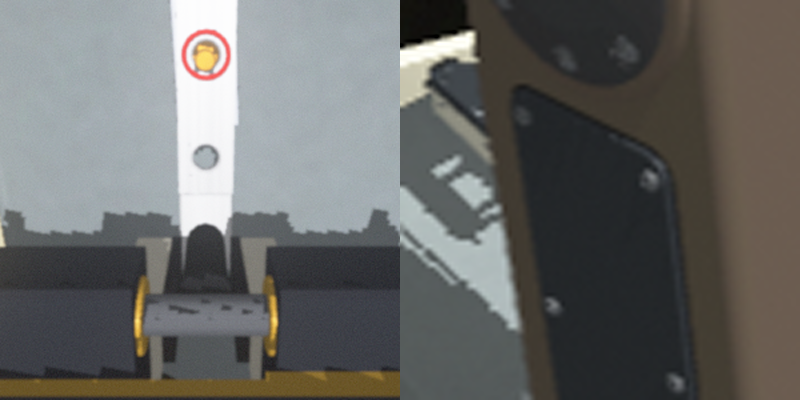

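The last picture shows the peg tip standing through the red-ringed hole at (205,55). The stay probably started slightly tilted, so I'll keep pressing gently until the stop is felt.

Call:
send_rows --steps '[{"dp": [-0.3, 0, 0.5], "roll": 0, "jaw": 5}, {"dp": [-0.6, 0, 1], "roll": 0, "jaw": 5}]' --newtons 15

```text
time_s: 10.4
tcp_pos: [0.5921, -0.058, 0.1708]
eef_rot: [180.0, -0.0, -168.7]
contact_force: [4.0, -0.3, 2.3]
gripper_width: 0.0178
gripper_force: 15.0
```

Call:
send_rows --steps '[{"dp": [-0.3, 0, 0.5], "roll": 0, "jaw": 5}, {"dp": [-0.3, 0, 0.8], "roll": 0, "jaw": 5}]' --newtons 15

```text
time_s: 10.65
tcp_pos: [0.5923, -0.0579, 0.17]
eef_rot: [180.0, -0.0, -168.7]
contact_force: [3.6, 0.5, 2.5]
gripper_width: 0.0178
gripper_force: 15.0
```

```bash
cat > lift.py <<'E'
from plan import *
def ringc(c,p,w=26):
    im=c['image'].astype(int);x,y=np.round(p).astype(int);m=((im[...,2]-im[...,1]>40)&(im[...,2]-im[...,0]>40)).astype(np.uint8)
    k=np.zeros_like(m);k[max(y-w,0):y+w,x-w:x+w]=1;yy,xx=np.nonzero(m*k)
    return cv2.fitEllipse(np.c_[xx,yy].astype(np.float32))[0]
def holec(c,p,w=13):
    g=cv2.cvtColor(c['image'],cv2.COLOR_BGR2GRAY);x,y=np.round(p).astype(int);t=(255-g[y-w:y+w,x-w:x+w]).astype(float);t=np.clip(t-60,0,None);yy,xx=np.mgrid[:2*w,:2*w]
    return (x-w+(t*xx).sum()/t.sum(),y-w+(t*yy).sum()/t.sum())
def fit(c,o,q0,fix=None):
    f=lambda z:np.concatenate([proj(c,world(cab,stay(z[0],z[1],z[2],u,5)))[0]-p for u,p in o])
    if fix is not None: g=lambda z:f([fix,z[0],z[1]]);s=least_squares(g,q0[1:])
    else: s=least_squares(f,q0)
    return s.x.round(4),s.fun.round(2)
E
python3 - <<'E'
from lift import *
c=pickle.load(open('w1.pkl','rb'))[1]
o=[(150,ringc(c,(327,98))),(190,holec(c,(328,145),8)),(110,holec(c,(327,47),8))];print(o,fit(c,o,[0,.65,.01]),fit(c,o,[0,.65,.01],0.))
c=r.capture('wrist');now(222.4,30)
o=[(150,ringc(c,(324,100))),(190,holec(c,(324,177)))];print(o,fit(c,o,[.416,.375,.01]))
cv2.imwrite('pics/w6.png',c['image'])
E
```

```text
[(150, (327.2337951660156, 97.48596954345703)), (190, (np.float64(329.5021945021945), np.float64(144.20836220836222))), (110, (np.float64(326.7584621813623), np.float64(46.39100153224683)))] (array([-0.005 ,  0.6721,  0.0242]), array([ 0.65, -0.24, -0.48,  0.14, -0.09,  0.17])) (array([0.6732, 0.0137]), array([ 0.66, -1.13, -0.66, -0.96,  0.11, -0.6 ]))
t 10.7 tcp [ 0.5923 -0.0579  0.17  ] F [4.1 0.4 1.9] w 0.0177 q [ 0.413  0.373 -0.031] hole [-86.5 -49.2 147.3] peg est -86.2
[(150, (324.08209228515625, 99.7987289428711)), (190, (np.float64(325.5430929837339), np.float64(176.15671279436756)))] (array([ 0.4251,  0.3844, -0.0232]), array([ 0.79,  0.07, -0.67, -0.  ]))
```

Call:
send_rows --steps '[{"dp": [0, 0, 0.4], "roll": 0, "jaw": 5}, {"dp": [0, 0, 0.8], "roll": 0, "jaw": 5}]' --newtons 15

```text
time_s: 10.95
tcp_pos: [0.5925, -0.058, 0.1694]
eef_rot: [180.0, -0.0, -168.7]
contact_force: [2.9, -0.1, 3.6]
gripper_width: 0.0177
gripper_force: 15.0
```

Call:
send_rows --steps '[{"dp": [0, 0, 0.4], "roll": 0, "jaw": 5}, {"dp": [0, 0, 0.8], "roll": 0, "jaw": 5}]' --newtons 15

```text
time_s: 11.2
tcp_pos: [0.5926, -0.0579, 0.1686]
eef_rot: [-180.0, 0.0, -168.7]
contact_force: [3.8, 0.1, 3.8]
gripper_width: 0.0173
gripper_force: 15.0
```

Call:
send_rows --steps '[{"dp": [0, 0, 0.4], "roll": 0, "jaw": 5}, {"dp": [0, 0, 0.8], "roll": 0, "jaw": 5}]' --newtons 15

```text
time_s: 11.45
tcp_pos: [0.5927, -0.0579, 0.1679]
eef_rot: [-180.0, 0.0, -168.7]
contact_force: [3.7, 0.8, 3.5]
gripper_width: 0.0178
gripper_force: 15.0
```

```bash
python3 - <<'E'
from lift import *
c=r.capture('wrist');now(222.4,30)
o=[(150,ringc(c,(324,100))),(190,holec(c,(324,177)))];print(o,fit(c,o,[.416,.375,.01]))
E
```

```text
t 11.5 tcp [ 0.5927 -0.0579  0.1678] F [4.4 0.7 2.7] w 0.0177 q [ 0.412  0.372 -0.041] hole [-86.4 -49.3 145.8] peg est -86.2
[(150, (324.18463134765625, 98.99742889404297)), (190, (np.float64(325.07578375709704), np.float64(175.76845223401628)))] (array([ 0.4252,  0.3835, -0.0295]), array([ 0.53,  0.05, -0.45, -0.  ]))
```

The force isn't rising, and the pads may be sliding on the knob. The peg is well through the hole, so I'll release, rise, shut the jaws and press the knob's cap from above. That also feels the bar's height.

Call:
send_rows --steps '[{"dp": [0, 0, 0], "roll": 0, "jaw": 25}, {"dp": [0, 0, 0], "roll": 0, "jaw": 40}, {"dp": [0, 0, 0], "roll": 0, "jaw": 50}, {"dp": [0, 0, -30], "roll": 0, "jaw": 50}, {"dp": [0, 0, -80], "roll": 0, "jaw": 50}]' --newtons 15

```text
time_s: 12.12
tcp_pos: [0.5909, -0.0581, 0.2465]
eef_rot: [180.0, -0.3, -168.7]
contact_force: [0.6, 0.1, 1.4]
gripper_width: 0.0438
gripper_force: 0.0
```

```bash
python3 - <<'E'
from lift import *
c=r.capture('wrist');t=r.capture('top');pickle.dump((c,t),open('w7.pkl','wb'));s=r.get_state();print(s['time_s'],s['tcp_pos'],s['contact_force'],s['gripper_width'])
q=(.42,.378,0);P=lambda u:proj(c,world(cab,stay(*q,u,5)))[0]
print(P(150),P(190),P(225))
o=[(150,ringc(c,P(150))),(190,holec(c,P(190),9)),(110,holec(c,P(110),9))];print(o,fit(c,o,[.416,.375,.01]))
cv2.imwrite('pics/w7.png',c['image'][:300])
E
```

```text
12.225 [ 0.5949187  -0.05819194  0.25343123] [ 0.68812295 -0.64158473 -0.34007053] 0.043834913074842885
[323.41668918 101.44987793] [323.42032998 156.98564918] [323.42326012 201.68125603]
[(150, (323.74542236328125, 104.88793182373047)), (190, (np.float64(324.6513342696629), np.float64(157.3370786516854))), (110, (np.float64(323.2917572642815), np.float64(41.79501877841471)))] (array([ 0.4135,  0.3773, -0.0127]), array([ 0.22, -1.69, -0.41,  0.73,  0.36,  1.  ]))
```

```bash
python3 - <<'E'
from lift import *
q=fin(-86.5,-49.2,0);k=world(cab,stay(*q,225,52));s=r.get_state();print(q,k,s['tcp_pos'],shift(s['tcp_pos'],s['eef_rot'][2],k+[0,0,.03],s['eef_rot'][2]))
E
```

```text
[0.41357693 0.37315147 0.        ] [ 0.59397279 -0.05758266  0.204     ] [ 0.5949187  -0.05819194  0.25343123] (array([ 0.8,  0.8, 19.4]), np.float64(-0.0))
```

Call:
send_rows --steps '[{"dp": [0, 0, 0], "roll": 0, "jaw": 30}, {"dp": [0, 0, 0], "roll": 0, "jaw": 10}, {"dp": [0, 0, 0], "roll": 0, "jaw": 0}, {"dp": [0, 0, 0], "roll": 0, "jaw": 0}]' --newtons 15

```text
time_s: 12.72
tcp_pos: [0.5923, -0.058, 0.2471]
eef_rot: [180.0, -0.1, -168.7]
contact_force: [0.4, -0.4, -0.1]
gripper_width: 0.0092
gripper_force: 0.0
```

Call:
send_rows --steps '[{"dp": [-1.5, 0, 8], "roll": 0, "jaw": 0}, {"dp": [-1.5, 0, 14], "roll": 0, "jaw": 0}, {"dp": [-1.5, 0, 18], "roll": 0, "jaw": 0}, {"dp": [-1.5, 0, 20], "roll": 0, "jaw": 0}]' --newtons 15

```text
time_s: 13.22
tcp_pos: [0.5939, -0.0577, 0.2273]
eef_rot: [180.0, -0.0, -168.7]
contact_force: [0.3, -0.5, 0.7]
gripper_width: 0.0009
gripper_force: 0.0
```

Call:
send_rows --steps '[{"dp": [0, 0, 1], "roll": 0, "jaw": 0}, {"dp": [0, 0, 2], "roll": 0, "jaw": 0}]'

```text
time_s: 13.48
tcp_pos: [0.5941, -0.0576, 0.2259]
eef_rot: [-180.0, 0.0, -168.7]
contact_force: [1.3, 0.4, 0.1]
gripper_width: 0.0007
gripper_force: 0.0
```

Call:
send_rows --steps '[{"dp": [0, 0, 1], "roll": 0, "jaw": 0}, {"dp": [0, 0, 2], "roll": 0, "jaw": 0}]'

```text
time_s: 13.72
tcp_pos: [0.594, -0.0576, 0.2238]
eef_rot: [180.0, 0.0, -168.7]
contact_force: [0.0, -0.2, 1.2]
gripper_width: 0.0002
gripper_force: 0.0
```

Call:
send_rows --steps '[{"dp": [0, 0, 1], "roll": 0, "jaw": 0}, {"dp": [0, 0, 2], "roll": 0, "jaw": 0}]'

```text
time_s: 13.98
tcp_pos: [0.594, -0.0577, 0.2217]
eef_rot: [180.0, 0.0, -168.7]
contact_force: [-1.0, -0.0, -0.5]
gripper_width: 0.0007
gripper_force: 0.0
```

Call:
send_rows --steps '[{"dp": [0, 0, 0.6], "roll": 0, "jaw": 0}, {"dp": [0, 0, 1.2], "roll": 0, "jaw": 0}]'

```text
time_s: 14.22
tcp_pos: [0.594, -0.0577, 0.2205]
eef_rot: [-180.0, -0.0, -168.7]
contact_force: [0.6, 0.4, 0.2]
gripper_width: 0.0006
gripper_force: 0.0
```

Call:
send_rows --steps '[{"dp": [0, 0, 0.6], "roll": 0, "jaw": 0}, {"dp": [0, 0, 1.2], "roll": 0, "jaw": 0}]'

```text
time_s: 14.48
tcp_pos: [0.594, -0.0576, 0.2193]
eef_rot: [180.0, 0.0, -168.7]
contact_force: [-0.4, 0.3, 0.9]
gripper_width: 0.0007
gripper_force: 0.0
```

Call:
send_rows --steps '[{"dp": [0, 0, 0.5], "roll": 0, "jaw": 0}, {"dp": [0, 0, 1], "roll": 0, "jaw": 0}]'

```text
time_s: 14.72
tcp_pos: [0.594, -0.0576, 0.2183]
eef_rot: [-180.0, -0.0, -168.7]
contact_force: [-1.2, 0.8, -0.3]
gripper_width: 0.0005
gripper_force: 0.0
```

Call:
send_rows --steps '[{"dp": [0, 0, 0.4], "roll": 0, "jaw": 0}, {"dp": [0, 0, 0.7], "roll": 0, "jaw": 0}]'

```text
time_s: 14.98
tcp_pos: [0.594, -0.0576, 0.2176]
eef_rot: [180.0, -0.0, -168.7]
contact_force: [0.5, 0.6, 0.3]
gripper_width: 0.0003
gripper_force: 0.0
```

Call:
send_rows --steps '[{"dp": [0, 0, 0.4], "roll": 0, "jaw": 0}, {"dp": [0, 0, 0.7], "roll": 0, "jaw": 0}]'

```text
time_s: 15.22
tcp_pos: [0.594, -0.0577, 0.217]
eef_rot: [-180.0, 0.0, -168.7]
contact_force: [-0.2, -0.4, -0.6]
gripper_width: 0.0004
gripper_force: 0.0
```

Call:
send_rows --steps '[{"dp": [0, 0, 0.4], "roll": 0, "jaw": 0}, {"dp": [0, 0, 0.7], "roll": 0, "jaw": 0}]'

```text
time_s: 15.48
tcp_pos: [0.594, -0.0576, 0.2162]
eef_rot: [-180.0, -0.0, -168.7]
contact_force: [0.2, -0.6, -0.3]
gripper_width: 0.0006
gripper_force: 0.0
```

Call:
send_rows --steps '[{"dp": [0, 0, 0.5], "roll": 0, "jaw": 0}, {"dp": [0, 0, 1], "roll": 0, "jaw": 0}]'

```text
time_s: 15.72
tcp_pos: [0.594, -0.0576, 0.2152]
eef_rot: [-180.0, 0.0, -168.7]
contact_force: [-0.6, -0.1, -0.3]
gripper_width: 0.0004
gripper_force: 0.0
```

Call:
send_rows --steps '[{"dp": [0, 0, 0.5], "roll": 0, "jaw": 0}, {"dp": [0, 0, 1], "roll": 0, "jaw": 0}]'

```text
time_s: 15.98
tcp_pos: [0.594, -0.0576, 0.2142]
eef_rot: [180.0, 0.0, -168.7]
contact_force: [0.8, 0.0, 0.5]
gripper_width: 0.0008
gripper_force: 0.0
```

Call:
send_rows --steps '[{"dp": [0, 0, 0.5], "roll": 0, "jaw": 0}, {"dp": [0, 0, 1], "roll": 0, "jaw": 0}]'

```text
time_s: 16.23
tcp_pos: [0.594, -0.0576, 0.2132]
eef_rot: [-180.0, 0.0, -168.7]
contact_force: [0.6, 0.3, 0.6]
gripper_width: 0.0006
gripper_force: 0.0
```

```bash
python3 - <<'E'
from lift import *
c=r.capture('wrist');t=r.capture('top');pickle.dump((c,t),open('w8.pkl','wb'));s=r.get_state();print(s['tcp_pos'],s['contact_force'])
q=(.42,.378,0);print(proj(c,[world(cab,stay(*q,u,h)) for u,h in((150,5),(190,5),(225,5),(225,52))]), proj(c,[s['tcp_pos']+[0,0,-.014]]))
# darkness of knob region
g=cv2.cvtColor(c['image'],cv2.COLOR_BGR2GRAY)
for y in range(170,240,4): print(y,g[y,290:360:4])
E
```

```text
[ 0.59395532 -0.0576462   0.21319407] [ 0.79539025  0.66549664 -0.24892527]
[[323.7799994   96.94331659]
 [323.75141182 160.8831773 ]
 [323.72872633 211.62225034]
 [323.73523424 240.11845908]] [[323.42364735 238.50436167]]
170 [174 174 176 175 172 244 243 237 177 173 218 242 245 206 176 177 178 176]
174 [174 171 175 173 170 244 242 244 243 240 243 243 243 200 175 178 177 175]
178 [173 175 176 174 177 243 240 243 244 241 243 243 244 203 175 178 178 175]
182 [175 171 175 176 175 241 242 243 244 240 242 241 243 196 176 174 176 177]
186 [173 171 176 174 172 230 236 237 238 236 235 234 229 180 177 176 174 175]
190 [170 175 175 173 174 229 244 245 247 245 247 245 245 186 174 175 175 174]
194 [170 169 172 173 173 229 244 246 245 245 246 245 245 180 176 174 178 175]
198 [169 174 173 174 176 228 244 245 246 246 244 243 244 177 174 173 175 174]
202 [171 169 172 172 174 229 244 246 244 244 244 245 244 176 173 176 174 172]
206 [168 170 174 173 173 226 243 216  98  78 142 243 242 177 175 175 174 176]
210 [168 172 169 170 174 223 229  64  67  67  68 118 244 177 172 178 174 175]
214 [169 167 171 174 170 219 147  67  66  68  64  66 239 181 172 173 174 172]
218 [116  95 100 115 100 153  94  66  64  62  65  64 151 118 105  99 103 111]
222 [ 96  95 100  95 100 124  92  60  66  57  64  61 118 100  98  97  97 100]
226 [ 98  96  94  99  96 122  58  53  58  61  59  58 107 103  98  96  99  96]
230 [ 92  95  95  94  98 119  55  68  84  70  60  59 100 101  95  97  95  95]
234 [97 93 93 97 93 82 58 62 56 53 53 57 59 93 96 99 94 96]
238 [ 98 111 111 113 112 103 102  54  54  51  56  95  96 111 111 110 112  98]
```

Call:
send_rows --steps '[{"dp": [-1, 0, 0.5], "roll": 0, "jaw": 0}, {"dp": [-2, 0, 1], "roll": 0, "jaw": 0}]'

```text
time_s: 16.58
tcp_pos: [0.596, -0.0572, 0.2123]
eef_rot: [180.0, 0.0, -168.7]
contact_force: [-0.3, 1.0, -0.4]
gripper_width: 0.0004
gripper_force: 0.0
```

Call:
send_rows --steps '[{"dp": [0, 0, 0.5], "roll": 0, "jaw": 0}, {"dp": [0, 0, 1], "roll": 0, "jaw": 0}]'

```text
time_s: 16.82
tcp_pos: [0.5959, -0.0572, 0.2112]
eef_rot: [180.0, -0.0, -168.7]
contact_force: [1.1, -0.0, -0.1]
gripper_width: 0.0006
gripper_force: 0.0
```

Call:
send_rows --steps '[{"dp": [0, 0, 0.5], "roll": 0, "jaw": 0}, {"dp": [0, 0, 1], "roll": 0, "jaw": 0}]'

```text
time_s: 17.08
tcp_pos: [0.5959, -0.0573, 0.2102]
eef_rot: [-180.0, 0.0, -168.7]
contact_force: [-0.2, 0.0, -0.6]
gripper_width: 0.0007
gripper_force: 0.0
```

Call:
send_rows --steps '[{"dp": [0, 0, 0.5], "roll": 0, "jaw": 0}, {"dp": [0, 0, 1], "roll": 0, "jaw": 0}]'

```text
time_s: 17.32
tcp_pos: [0.596, -0.0572, 0.2093]
eef_rot: [-180.0, 0.0, -168.7]
contact_force: [0.3, -0.1, 0.8]
gripper_width: 0.0005
gripper_force: 0.0
```

```bash
cat > width.py <<'E'
from lift import *
def prof(c,q,us):
    g=cv2.cvtColor(c['image'],cv2.COLOR_BGR2GRAY).astype(np.float32);out=[]
    for u in us:
        def edgepts(z): # z of bar top, world mm offset from level
            P=stay(*q,u,5);a=q[1]-q[0];n=np.array([-np.sin(a),np.cos(a),0]);P[2]=157+z
            return proj(c,[world(cab,P+n*11),world(cab,P-n*11),world(cab,P)])
        e=edgepts(0);m=e[2];d=(e[0]-e[1]);w0=np.linalg.norm(d);d/=w0
        t=np.arange(-30,30,.1);xy=(m+t[:,None]*d).astype(np.float32)
        p=cv2.remap(g,xy[:,0].reshape(1,-1),xy[:,1].reshape(1,-1),cv2.INTER_LINEAR).ravel()
        gr=np.gradient(cv2.GaussianBlur(p.reshape(1,-1),(0,0),5).ravel())
        i=np.argmax(gr*(t<-5));j=np.argmin(gr*(t>5));w=t[j]-t[i]
        w1=edgepts(10);s=(np.linalg.norm(w1[0]-w1[1])-w0)/10
        out.append((u,round(w,1),round(w0,1),round((w-w0)/s,1)))
    return out
E
python3 - <<'E'
from width import *
w1=pickle.load(open('w1.pkl','rb'))[1];w7=pickle.load(open('w7.pkl','rb'))[0];w8=pickle.load(open('w8.pkl','rb'))[0]
print('w1',prof(w1,(0,.66,0),(90,100,120,130,140,160,170,180)))
for n,c in(('w7',w7),('w8',w8)):print(n,prof(c,(.413,.373,0),(120,130,140,160,165,170,175,180,205,210)))
E
```

```text
w1 [(90, np.float64(28.7), np.float64(27.1), np.float64(16.3)), (100, np.float64(28.6), np.float64(26.9), np.float64(18.5)), (120, np.float64(28.4), np.float64(26.3), np.float64(23.1)), (130, np.float64(27.7), np.float64(26.0), np.float64(18.7)), (140, np.float64(27.7), np.float64(25.8), np.float64(22.0)), (160, np.float64(27.2), np.float64(25.3), np.float64(23.0)), (170, np.float64(27.0), np.float64(25.0), np.float64(24.0)), (180, np.float64(26.5), np.float64(24.8), np.float64(21.2))]
w7 [(120, np.float64(36.6), np.float64(31.9), np.float64(35.2)), (130, np.float64(35.5), np.float64(31.5), np.float64(30.5)), (140, np.float64(34.8), np.float64(31.1), np.float64(28.7)), (160, np.float64(33.4), np.float64(30.4), np.float64(24.4)), (165, np.float64(33.7), np.float64(30.3), np.float64(28.7)), (170, np.float64(33.0), np.float64(30.1), np.float64(24.6)), (175, np.float64(32.1), np.float64(29.9), np.float64(18.6)), (180, np.float64(30.6), np.float64(29.7), np.float64(7.4)), (205, np.float64(29.7), np.float64(28.9), np.float64(7.0)), (210, np.float64(27.9), np.float64(28.8), np.float64(-8.1))]
w8 [(120, np.float64(42.0), np.float64(37.1), np.float64(26.9)), (130, np.float64(40.6), np.float64(36.6), np.float64(22.7)), (140, np.float64(39.5), np.float64(36.1), np.float64(19.9)), (160, np.float64(37.6), np.float64(35.1), np.float64(15.4)), (165, np.float64(37.8), np.float64(34.9), np.float64(18.3)), (170, np.float64(37.8), np.float64(34.6), np.float64(20.0)), (175, np.float64(36.6), np.float64(34.4), np.float64(14.1)), (180, np.float64(34.8), np.float64(34.2), np.float64(4.0)), (205, np.float64(33.1), np.float64(33.1), np.float64(0.0)), (210, np.float64(31.6), np.float64(32.9), np.float64(-9.0))]
```

Call:
send_rows --steps '[{"dp": [0, 0, 0.5], "roll": 0, "jaw": 0}, {"dp": [0, 0, 1], "roll": 0, "jaw": 0}]'

```text
time_s: 17.58
tcp_pos: [0.596, -0.0573, 0.2082]
eef_rot: [-180.0, 0.0, -168.7]
contact_force: [0.2, -0.3, -0.2]
gripper_width: 0.0006
gripper_force: 0.0
```

Call:
send_rows --steps '[{"dp": [0, 0, 0.5], "roll": 0, "jaw": 0}, {"dp": [0, 0, 1], "roll": 0, "jaw": 0}]'

```text
time_s: 17.82
tcp_pos: [0.596, -0.0573, 0.2072]
eef_rot: [180.0, 0.0, -168.7]
contact_force: [0.1, 0.5, -0.3]
gripper_width: 0.0005
gripper_force: 0.0
```

Call:
send_rows --steps '[{"dp": [0, 0, 0.5], "roll": 0, "jaw": 0}, {"dp": [0, 0, 1], "roll": 0, "jaw": 0}]'

```text
time_s: 18.08
tcp_pos: [0.596, -0.0572, 0.2062]
eef_rot: [180.0, 0.0, -168.7]
contact_force: [0.1, 0.3, -1.0]
gripper_width: 0.0008
gripper_force: 0.0
```

Call:
send_rows --steps '[{"dp": [0, 0, 0.5], "roll": 0, "jaw": 0}, {"dp": [0, 0, 1], "roll": 0, "jaw": 0}]'

```text
time_s: 18.32
tcp_pos: [0.596, -0.0572, 0.2052]
eef_rot: [180.0, 0.0, -168.7]
contact_force: [-0.5, 0.0, -0.2]
gripper_width: 0.0004
gripper_force: 0.0
```

```bash
python3 - <<'E'
from lift import *
c=r.capture('wrist');t=r.capture('top');pickle.dump((c,t),open('w9.pkl','wb'))
im=c['image'].astype(int);y0,x0=60,290
m=(im[...,2]-im[...,1]>70)&(im[...,2]-im[...,0]>70)
yy,xx=np.nonzero(m[60:160,280:370]);print('ring x',xx.min()+280,xx.max()+280,'y',yy.min()+60,yy.max()+60,len(xx))
b=(im[...,2]>200)&(im[...,0]<150)&(im[...,1]>150)
yy,xx=np.nonzero(b[60:160,280:370]);print('bright',xx.min()+280,xx.max()+280,yy.min()+60,yy.max()+60,len(xx))
g=cv2.cvtColor(c['image'],cv2.COLOR_BGR2GRAY)
for y in range(140,252,6): print(y,g[y,284:366:3])
q=(.413,.373,0);print(proj(c,[world(cab,stay(*q,u,h)) for u,h in((150,5),(190,5),(225,5),(225,52))]), proj(c,[r.get_state()['tcp_pos']+[0,0,-.014]]))
E
```

```text
ring x 309 339 y 82 113 241
bright 317 332 89 104 161
140 [173 173 173 173 174 175 175 180 244 248 248 248 245 247 244 245 247 247
 247 245 175 177 175 174 175 178 175 168]
146 [168 172 172 173 172 174 175 168 241 247 245 247 245 246 245 244 246 245
 246 244 176 171 173 171 177 177 176 176]
152 [171 170 175 173 172 173 178 177 241 245 245 247 244 246 243 244 245 245
 245 244 176 174 177 172 175 172 175 173]
158 [171 173 172 176 172 175 175 170 232 246 244 227 140 124 164 116 207 245
 245 242 176 174 173 174 173 175 170 171]
164 [170 172 171 169 171 173 174 175 233 245 242 181 176 176 173 176 168 240
 246 241 178 173 178 171 175 173 176 174]
170 [172 172 172 172 171 170 174 172 223 244 243 242 210 172 181 202 238 243
 244 237 179 177 174 176 174 175 174 176]
176 [172 172 173 173 174 175 174 171 229 244 243 242 242 244 241 241 243 242
 244 237 175 176 172 177 178 175 176 178]
182 [170 171 171 171 170 172 173 175 223 243 242 243 241 242 241 240 242 241
 242 238 174 176 175 175 173 180 178 174]
188 [168 171 173 174 170 170 172 174 194 239 242 241 243 245 244 243 243 243
 241 217 174 174 
[... 633 characters left out ...]
 95  95  94  96  95  98 101 166  70  61  62  61  58  58  56  60
 101 119  98  97  99  99 101  97 105 171]
230 [ 95  94  97  94  91  93  93  96 101 116  57  59  60  74  72  54  56  56
  81 122  98  97  94  96  97  98  89  95]
236 [91 93 91 95 91 92 94 94 89 64 61 61 54 65 52 50 52 57 60 89 95 93 98 94
 94 94 94 94]
242 [ 91  88 108 125 122 127 123 123 125 124 149  74  58  51  55  52  84 128
 123 127 125 128 122 124 128 102  91 154]
248 [ 56  59  53  56  57  55  55  58  57 122 121  58  49  42  47  46  78 121
 105  56  55  57  57  56  56  56  59  51]
[[323.42290046  95.92656994]
 [323.53981935 162.24073607]
 [323.63226949 214.67668946]
 [323.61519487 245.16025814]] [[323.43319795 238.4999037 ]]
```

Call:
send_rows --steps '[{"dp": [0, 0, 0.7], "roll": 0, "jaw": 0}, {"dp": [0, 0, 1.3], "roll": 0, "jaw": 0}]'

```text
time_s: 18.68
tcp_pos: [0.5959, -0.0572, 0.204]
eef_rot: [180.0, 0.0, -168.7]
contact_force: [-0.7, 0.6, 1.1]
gripper_width: 0.0006
gripper_force: 0.0
```

Call:
send_rows --steps '[{"dp": [0, 0, 0.7], "roll": 0, "jaw": 0}, {"dp": [0, 0, 1.3], "roll": 0, "jaw": 0}]'

```text
time_s: 18.92
tcp_pos: [0.5959, -0.0573, 0.2026]
eef_rot: [-180.0, -0.0, -168.7]
contact_force: [0.3, 0.3, 0.8]
gripper_width: 0.0004
gripper_force: 0.0
```

Call:
send_rows --steps '[{"dp": [0, 0, 0.7], "roll": 0, "jaw": 0}, {"dp": [0, 0, 1.3], "roll": 0, "jaw": 0}]'

```text
time_s: 19.18
tcp_pos: [0.596, -0.0572, 0.2013]
eef_rot: [-180.0, 0.0, -168.7]
contact_force: [-0.1, -0.1, -0.9]
gripper_width: 0.0005
gripper_force: 0.0
```

Call:
send_rows --steps '[{"dp": [0, 0, 0.7], "roll": 0, "jaw": 0}, {"dp": [0, 0, 1.3], "roll": 0, "jaw": 0}]'

```text
time_s: 19.42
tcp_pos: [0.5959, -0.0573, 0.2]
eef_rot: [180.0, -0.0, -168.7]
contact_force: [-0.1, 1.3, -0.1]
gripper_width: 0.0006
gripper_force: 0.0
```

Call:
send_rows --steps '[{"dp": [0, 0, 1], "roll": 0, "jaw": 0}, {"dp": [0, 0, 1.5], "roll": 0, "jaw": 0}]'

```text
time_s: 19.68
tcp_pos: [0.5959, -0.0573, 0.1985]
eef_rot: [-180.0, -0.0, -168.7]
contact_force: [0.4, -0.3, 0.5]
gripper_width: 0.0002
gripper_force: 0.0
```

Call:
send_rows --steps '[{"dp": [0, 0, 1], "roll": 0, "jaw": 0}, {"dp": [0, 0, 1.5], "roll": 0, "jaw": 0}]'

```text
time_s: 19.92
tcp_pos: [0.5959, -0.0572, 0.197]
eef_rot: [180.0, -0.0, -168.7]
contact_force: [0.6, -0.4, -0.1]
gripper_width: 0.0009
gripper_force: 0.0
```

Call:
send_rows --steps '[{"dp": [0, 0, 1], "roll": 0, "jaw": 0}, {"dp": [0, 0, 1.5], "roll": 0, "jaw": 0}]'

```text
time_s: 20.18
tcp_pos: [0.5959, -0.0572, 0.1955]
eef_rot: [180.0, -0.0, -168.7]
contact_force: [-0.8, -0.2, -0.0]
gripper_width: 0.0003
gripper_force: 0.0
```

```bash
python3 - <<'E'
from lift import *
c=r.capture('wrist');s=r.get_state();t=s['tcp_pos'];print(t,s['contact_force'])
im=c['image'].astype(int)
m=(im[...,2]-im[...,1]>70)&(im[...,2]-im[...,0]>70)
yy,xx=np.nonzero(m[40:160,280:370]);print('ring x',xx.min()+280,xx.max()+280,'y',yy.min()+40,yy.max()+40,len(xx))
g=cv2.cvtColor(c['image'],cv2.COLOR_BGR2GRAY)
for y in range(196,300,5): print(y,' '.join('%3d'%v for v in g[y,280:370:3]))
q=(.411,.372,0);print(proj(c,[world(cab,stay(*q,u,h)) for u,h in((150,5),(190,5),(225,5),(225,52))]).round(1).tolist(), proj(c,[t+[0,0,-.014],t,[t[0],t[1],.157]]).round(1).tolist())
R=cv2.Rodrigues(c['rvec'])[0];print('cam centre',-R.T@c['tvec'].ravel(),'axis',R[2])
E
```

```text
[ 0.59588931 -0.05725207  0.19543147] [ 0.13862651 -0.83942858  0.05980478]
ring x 309 340 y 82 114 273
196 168 167 170 169 171 169 169 172 168 181 240 243 242 244 245 244 245 243 242 242 241 179 170 172 173 172 173 172 171 170
201 169 169 169 168 172 169 168 171 169 166 241 242 244 244 245 244 243 243 242 242 239 179 166 171 171 171 168 173 170 172
206 166 169 166 169 166 169 169 168 171 170 238 243 242 243 244 244 243 242 242 243 240 180 168 168 166 164 170 171 170 172
211 165 167 165 168 162 170 171 173 169 171 237 243 243 220 162 116 153 218 242 241 239 174 170 170 170 172 169 172 172 175
216 151 165 168 168 165 152 165 169 171 158 236 234  93  68  63  65  61  59  92 231 237 173 168 171 154 161 170 173 168 154
221  95  95  92  93  94  94  98  97  92 101 209 135  57  57  63  58  59  59  59 114 135 105  98 100  99  97  98  95  93 138
226  90  93  94  89  94  93  97  96  92  99 131  75  58  60  58  60  58  59  59  72 132 105  96  99  97  97  95  93  95 116
231  92  92  90  93  94  92  94  93  93  94 126  63  57  55  60  60  58  55  57  56 129 102  95  96  94  94  92  95  94  99
236 
[... 1112 characters left out ...]
281  63  60  61  67  63  63  64  58  67  81 157  77  67  69  66  68  68  69  72 121 135  61  65  67  64  64  66  61  63  68
286  66  67  64  63  68  67  66  63  66 101 166  72  93  94  91  97  96  92  89 128 143  60  70  65  68  68  68  69  67  65
291  64  60  66  61  67  66  65  61  66 116 173  78 115 114  95  64  68  72  80 135 124  61  63  63  66  62  69  61  63  65
296  62  66  61  65  59  67  64  66  62 139 183  94 119 117 117 119 118 116 119 125 108  63  62  64  67  65  65  60  64  65
[[323.4, 96.9], [323.6, 166.1], [323.7, 220.6], [323.8, 254.2]] [[323.4, 238.5], [323.4, 249.4], [323.5, 222.7]]
cam centre [ 0.51798419 -0.0725708   0.36064396] axis [ 0.28529303  0.05783581 -0.95669374]
```

```bash
python3 - <<'E'
from lift import *
s,c=pickle.load(open('w1.pkl','rb'))
print(c['K'][0,0],s['gripper_width'])
g=cv2.cvtColor(c['image'],cv2.COLOR_BGR2GRAY)
for y in (236,239,242,245,250,260): print(y,' '.join('%3d'%v for v in g[y,214:438:4]))
t=s['tcp_pos'];R=cv2.Rodrigues(c['rvec'])[0];y=np.radians(s['eef_rot'][2]);X=np.array([np.cos(y),np.sin(y),0]);Y=np.array([np.sin(y),-np.cos(y),0])
for dz in(-14,0,12):
  for dx in(9.5,0):print(dz,dx,proj(c,[t+X*dx/1e3+k*Y*.02645+[0,0,dz/1e3] for k in(-1,1)]).round(1).tolist())
E
```

```text
344.67041250994674 0.05294870891756552
236  92  94  95  96  95  93  89  92  96  94  99  93  93  82  87  94  91  94 128 177 172  95  99  96  98  94  95  92  92  96  95  97  98 101 102  96 146 180 172 224 224 223 225 225 222 223 222 224 221 226 227 226 227 223 225 226
239  86  91  95  93  93  93 125 124 125 125 125 124 102  50  56  90  92  89 120 174 170  96  91  95  99  97  97  96  98  98  95  96 101  95 101  96 150 175 198 225 226 122  74 174 132 130 130 134 132 155 226 225 225 225 224 226
242  77  79  92  95  95 102 123 125 125 128 126 126  85  46  55  92  90  96 104 177 159  91  97  93  93  95  97  95  96  95  94  94 101  93  98  97 137 183 225 226 227 117  62  98 134 132 133 136 132 133 213 225 225 225 225 225
245  62  76  84  90  90 118 131 124 128 128 126 127  62  44  50  91  91  90 101 166 175  89  93  91  93  94  91  94  99  96  98  92  96  99  97  99 142 213 225 221 224 116  62  70 132 134 133 134 134 135 156 225 224 224 222 134
250  50  70  76  77 109 126 126 126 135 144 145 116  46  47  48  90  92  91  92  99 104  53  41  48  49  49  67  96  95  94  93  99  99  93  96  99 224 223 223 223 223  82  61  62 108 131 131 132 136 134 131 185 227 225 220  58
260  48  60 102 126 139 141 156 144 166 132 100  43  46  43  45  92  92  94  97  59  42  43  45  45  46  45  51  46  83 104  94  96  99 113 220 221 223 223 223 223 224  67  59  57  61 105 135 133 135 132 126 133 127 181 183  56
-14 9.5 [[275.5, 222.2], [370.6, 222.2]]
-14 0 [[276.2, 238.0], [369.9, 237.9]]
0 9.5 [[271.8, 232.1], [374.1, 232.0]]
0 0 [[272.6, 248.8], [373.3, 248.7]]
12 9.5 [[268.3, 241.8], [377.6, 241.7]]
12 0 [[269.2, 259.5], [376.7, 259.4]]
```

Call:
send_rows --steps '[{"dp": [0, 0, 0.5], "roll": 0, "jaw": 0}, {"dp": [0, 0, 1], "roll": 0, "jaw": 0}]'

```text
time_s: 20.48
tcp_pos: [0.596, -0.0573, 0.1946]
eef_rot: [-180.0, 0.0, -168.7]
contact_force: [-0.6, 1.3, -0.3]
gripper_width: 0.0007
gripper_force: 0.0
```

Call:
send_rows --steps '[{"dp": [0, 0, 0.5], "roll": 0, "jaw": 0}, {"dp": [0, 0, 1], "roll": 0, "jaw": 0}]'

```text
time_s: 20.72
tcp_pos: [0.596, -0.0573, 0.1936]
eef_rot: [-180.0, 0.0, -168.7]
contact_force: [-0.3, -0.2, 1.1]
gripper_width: 0.0006
gripper_force: 0.5
```

Call:
send_rows --steps '[{"dp": [0, 0, 0.5], "roll": 0, "jaw": 0}, {"dp": [0, 0, 1], "roll": 0, "jaw": 0}]'

```text
time_s: 20.98
tcp_pos: [0.5962, -0.0572, 0.1928]
eef_rot: [-180.0, 0.0, -168.7]
contact_force: [-0.3, -0.3, 1.3]
gripper_width: 0.0002
gripper_force: 0.9
```

Call:
send_rows --steps '[{"dp": [0, 0, 0.5], "roll": 0, "jaw": 0}, {"dp": [0, 0, 1], "roll": 0, "jaw": 0}]'

```text
time_s: 21.22
tcp_pos: [0.5963, -0.0572, 0.1919]
eef_rot: [-180.0, 0.1, -168.7]
contact_force: [2.0, 0.5, 1.6]
gripper_width: 0.0004
gripper_force: 1.3
```

Call:
send_rows --steps '[{"dp": [0, 0, 0.5], "roll": 0, "jaw": 0}, {"dp": [0, 0, 1], "roll": 0, "jaw": 0}]'

```text
time_s: 21.48
tcp_pos: [0.5964, -0.0572, 0.1908]
eef_rot: [-180.0, 0.1, -168.7]
contact_force: [2.2, -0.4, 3.9]
gripper_width: 0.0004
gripper_force: 1.6
```

Call:
send_rows --steps '[{"dp": [0, 0, 0.5], "roll": 0, "jaw": 0}, {"dp": [0, 0, 1], "roll": 0, "jaw": 0}]'

```text
time_s: 21.72
tcp_pos: [0.5962, -0.0573, 0.1897]
eef_rot: [-180.0, 0.0, -168.7]
contact_force: [2.4, 0.8, 3.7]
gripper_width: 0.0003
gripper_force: 1.9
```

Call:
send_rows --steps '[{"dp": [0, 0, 0.5], "roll": 0, "jaw": 0}, {"dp": [0, 0, 1], "roll": 0, "jaw": 0}]'

```text
time_s: 21.98
tcp_pos: [0.5961, -0.0573, 0.1887]
eef_rot: [-180.0, 0.0, -168.7]
contact_force: [2.2, 0.5, 3.9]
gripper_width: 0.0001
gripper_force: 2.1
```

```bash
python3 - <<'E'
from lift import *
c=r.capture('wrist');s=r.get_state();t=s['tcp_pos'];print(t,s['contact_force'],s['moment'])
im=c['image'].astype(int)
m=(im[...,2]-im[...,1]>70)&(im[...,2]-im[...,0]>70)
yy,xx=np.nonzero(m[40:160,280:370]);print('ring x',xx.min()+280,xx.max()+280,'y',yy.min()+40,yy.max()+40,len(xx))
for q in((.411,.372,0),(.411,.372,.02)):print(proj(c,[world(cab,stay(*q,u,h)) for u,h in((150,5),(190,5),(225,5),(225,52))]).round(1).tolist())
E
```

```text
[ 0.59600869 -0.05726148  0.18858112] [ 1.98410785 -0.02105113  3.96834641] [ 0.03286086 -0.702549   -0.04139584]
ring x 308 340 y 80 113 292
[[323.5, 96.8], [323.7, 168.2], [323.8, 224.3], [323.9, 260.3]]
[[323.5, 96.6], [323.7, 169.4], [323.8, 226.8], [323.9, 262.7]]
```

Call:
send_rows --steps '[{"dp": [0, 0, 0.5], "roll": 0, "jaw": 0}, {"dp": [0, 0, 1], "roll": 0, "jaw": 0}]'

```text
time_s: 22.28
tcp_pos: [0.596, -0.0573, 0.1877]
eef_rot: [-180.0, 0.0, -168.7]
contact_force: [2.5, 0.9, 4.8]
gripper_width: 0.0005
gripper_force: 2.4
```

Call:
send_rows --steps '[{"dp": [0, 0, 0.5], "roll": 0, "jaw": 0}, {"dp": [0, 0, 1], "roll": 0, "jaw": 0}]'

```text
time_s: 22.52
tcp_pos: [0.5961, -0.0573, 0.1867]
eef_rot: [-180.0, 0.0, -168.7]
contact_force: [1.1, 0.2, 5.4]
gripper_width: 0.0009
gripper_force: 2.6
```

Call:
send_rows --steps '[{"dp": [0, 0, 0.5], "roll": 0, "jaw": 0}, {"dp": [0, 0, 1], "roll": 0, "jaw": 0}]'

```text
time_s: 22.78
tcp_pos: [0.5961, -0.0573, 0.1858]
eef_rot: [-180.0, 0.0, -168.7]
contact_force: [1.8, 0.3, 6.2]
gripper_width: 0.0008
gripper_force: 2.9
```

Call:
send_rows --steps '[{"dp": [0, 0, 0.5], "roll": 0, "jaw": 0}, {"dp": [0, 0, 1], "roll": 0, "jaw": 0}]'

```text
time_s: 23.02
tcp_pos: [0.5962, -0.0573, 0.1849]
eef_rot: [-180.0, 0.0, -168.7]
contact_force: [0.8, -0.4, 6.1]
gripper_width: 0.0003
gripper_force: 3.1
```

Call:
send_rows --steps '[{"dp": [0, 0, 1], "roll": 0, "jaw": 0}, {"dp": [0, 0, 2], "roll": 0, "jaw": 0}, {"dp": [0, 0, 2], "roll": 0, "jaw": 0}]'

```text
time_s: 23.4
tcp_pos: [0.5963, -0.0573, 0.183]
eef_rot: [-180.0, 0.0, -168.7]
contact_force: [1.3, -0.1, 7.4]
gripper_width: 0.0005
gripper_force: 3.5
```

Call:
send_rows --steps '[{"dp": [0, 0, -5], "roll": 0, "jaw": 0}, {"dp": [0, 0, -12], "roll": 0, "jaw": 0}, {"dp": [0, 0, -30], "roll": 0, "jaw": 0}, {"dp": [0, 0, -60], "roll": 0, "jaw": 0}, {"dp": [0, 0, -100], "roll": 0, "jaw": 0}]'

```text
time_s: 24.02
tcp_pos: [0.5942, -0.0573, 0.2817]
eef_rot: [179.9, -0.3, -168.7]
contact_force: [0.5, -0.8, 0.0]
gripper_width: 0.0004
gripper_force: 0.0
```

Call:
send_rows --steps '[{"dp": [10, 40, -10], "roll": 0, "jaw": 0}, {"dp": [20, 85, -20], "roll": 0, "jaw": 0}, {"dp": [30, 130, -30], "roll": 0, "jaw": 0}, {"dp": [30, 180, -30], "roll": 0, "jaw": 0}, {"dp": [30, 230, -30], "roll": 0, "jaw": 0}]'

```text
time_s: 24.65
tcp_pos: [0.5199, 0.1634, 0.3121]
eef_rot: [-180.0, -0.1, -168.7]
contact_force: [0.3, 0.4, -0.4]
gripper_width: 0.0001
gripper_force: 0.0
```

```bash
cat > chk.py <<'E'
from lift import *
q=fin(-86,-49.5,0);print(q)
for n in('top','scene','wrist'):
    c=r.capture(n);cv2.imwrite(f'pics/{n}_end.png',c['image']);pickle.dump(c,open(f'e_{n}.pkl','wb'))
    im=c['image'].astype(int);m=(im[...,2]-im[...,1]>45)&(im[...,2]-im[...,0]>45)
    for l in(0,.03):
        P=proj(c,[world(cab,stay(q[0],q[1],l,u,h)) for u,h in((150,5),(190,5),(225,5),(225,52))]+[world(cab,(-86,-50,165.5))]).round(1);print(n,l,P.tolist())
    x,y=proj(c,world(cab,stay(*q,150,5)))[0].astype(int)
    if 12<x<628 and 12<y<388:
        yy,xx=np.nonzero(m[y-10:y+11,x-10:x+11]);print(' ring',len(xx),xx.mean()+x-10 if len(xx) else 0,yy.mean()+y-10 if len(xx) else 0)
        # dark knob: 
    k=proj(c,world(cab,stay(*q,225,30)))[0].astype(int);x,y=k
    if 15<x<620 and 15<y<380:
        g=im.sum(2)[y-14:y+15,x-12:x+13];yy,xx=np.nonzero(g<210);print(' knob dark',len(xx),*( (xx.min()+x-12,xx.max()+x-12,yy.min()+y-14,yy.max()+y-14) if len(xx) else ()))
E
python3 chk.py
```

```text
[0.41083063 0.36987172 0.        ]
top 0 [[362.7, 213.3], [359.5, 198.0], [356.6, 184.7], [358.2, 183.1], [363.2, 213.2]]
top 0.03 [[362.9, 213.3], [359.7, 198.0], [356.9, 184.6], [358.6, 183.5], [363.2, 213.2]]
 ring 25 363.24 213.0
 knob dark 33 355 360 180 186
scene 0 [[357.8, 200.6], [350.2, 193.7], [343.8, 187.9], [344.4, 177.6], [358.1, 198.8]]
scene 0.03 [[357.9, 199.7], [350.4, 192.5], [344.0, 186.5], [344.8, 176.4], [358.1, 198.8]]
 ring 11 358.3636363636364 200.72727272727272
 knob dark 85 332 346 168 189
wrist 0 [[68.4, 130.1], [77.3, 172.8], [84.5, 207.7], [47.7, 225.5], [61.0, 131.1]]
wrist 0.03 [[64.8, 130.4], [73.0, 173.9], [79.8, 209.7], [41.0, 226.6], [61.0, 131.1]]
 ring 138 68.63043478260869 129.7173913043478
 knob dark 442 54 78 205 230
```

```bash
python3 -c "
from plant import r
print(r.get_state()['time_s'], r.close_job())"
```

```text
the job is handed in; nothing more can be done
24.8 None
```

The job is handed in: the red-ringed hole is on the brass peg, holding the door ajar at about 0.41 rad. The stay reads level in the final camera check, and the robot is clear of the work, at 24.8 s of the 70 s allowed.

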